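Clamp a sample tube in the V-cradle

ROBOT

A 7-joint arm with a two-finger parallel gripper is mounted at the origin on the work surface. World frame = base frame: x ahead of the robot, y to its left, z up, the work surface at z = 0. Lengths are in m, angles in rad, forces in N, time in s.
With the tool pointing down it reaches from about 0.425 to 0.875 m from the base axis. Payload 8.4 kg.
Tool frame: the origin (TCP) lies midway between the tips of the shut fingers; the grasp point (between the pads) lies 19 mm behind it; z points along the fingers, y is the line along which they close (so a half turn about z gives the same grasp; the last joint's range is limited). The gripper opens to 87 mm and grips with 3 to 60 N. Pads are 19 mm wide; open, the fingers measure 117 mm over their backs; the gripper's body (75 mm by 190 mm) begins 51 mm behind the grasp point.
Start: joints at [1.199, 0.333, 0.04, 1.465, -0.013, 1.343, -0.059], TCP at [0.175, -0.626, 0.2] pointing down, gripper open.
Joint ranges: [-2.58, 2.58], [-0.38, 2.09], [-1.3, 1.39], [0.25, 2.4], [-1.5, 4.64], [0.08, 2.09], [-2.65, 2.65]. Speed limits (rad/s): [2.22, 2.22, 2.79, 2.79, 3.14, 3.14, 3.14].

INTERFACE

Orientations are given as a unit quaternion [x, y, z, w].
In Python, from workcell import ctrl, optics gives the robot as it stands.
- The arm moves only by the tool play_rows, never from a script. Its argument "commands" is a list of rows, each an object with "xyz": the shift along the world's x, y, z each as a share of 0.4 m, from -1 to 1, a list of three; "twist": the turn, a rotation vector about the world's x, y, z each as a share of 360 degrees, from -1 to 1, a list of three; "fingers": the closure in counts, from 0 (fully open) to 255 (shut). In form: [{"xyz": [dx, dy, dz], "twist": [wx, wy, wz], "fingers": fingers}, ...]. A call has 1 to 12 rows; each row shifts and turns the commanded pose from where the row before left it; what a row does not reach is not made up. A row lasts 1/12 s, in which the tool goes at most 41.7 mm and 7.16 degrees, less where a joint would pass 70% of its speed; a pose out of reach is approached as far as the arm can. A call with a number of a shift or a turn outside -1 to 1 is refused whole. A call with a gripper value outside its range is refused whole. The fingers move at their own pace and stop on an object; "squeeze" is the grip in N (left out, the last holds). Time passes only in rows, so rows that do not move let the fingers close. It gives the time, the measured TCP pose, the force, the opening and the grip force at its end, in the units of the state.
- ctrl.read_state(): the state, without advancing time (a new reading comes with each control period).
- optics.capture(name): name is "scene" or "top"; returns a dict with "pixels" (400x640x3 uint8, red, green, blue), "K" (3x3 intrinsics, pixels), "R" (3x3) and "t" (3): a world point X has camera coordinates R X + t. Camera axes: x right, y down, z forward; pixel columns grow to the right and rows downward; lengths in m; the calibration is good to about 2 mm. A picture is of the moment at which its call begins. There is no depth.
- ctrl.hand_in(): hands the job in; it is judged then, once.
The state is a dict: "time": time; "q": joint angles; "dq": joint speeds; "joint_efforts": joint torques, N m; "ee_pos": TCP position; "orientation": TCP orientation; "contact_force": force on the tool from outside, world axes, zero at the start; "torque": the same for the moment, N m; "width": opening from 0.0 (shut) to 1.0 (fully open); "gripper_force": force on a finger pad.
Only numpy, scipy, OpenCV 4.12 (cv2) and the standard library are available. Lean on these libraries where they do the work, as an engineer would, in place of code of your own. Each camera call takes 0.05 s, during which the arm holds its last target. There are 200 camera calls.

TASK

Take the long glass sample tube from its rack, lay it in the V of the tube cradle and push it home so that it bears firmly against the rounded end stop, without shifting the stop. Then swing the clamp strap over the tube and press it down until its sprung pad is squeezed about half-way, so that it stays clamped; do not force the glass. Leave the short tube and the other things standing where they are.

Things in the scene. Friction and masses are not known exactly. Their poses are not given: they have to be found in the camera images.
- tube: the long sample tube: glass with a steel collar at each end, a plain round cylinder 26 mm in diameter and 180 mm long, about 140 g, both ends alike. Origin at its middle, on its axis; its x axis runs along the tube. It starts lying in one of the two places of the rack, its axis 55 mm above the table.
- short_tube: a like tube, 26 mm in diameter but only 120 mm long, in the other place of the rack. Origin at its middle, x along it. To be left alone.
- rack: white plastic rack, fixed. Its base is 130 mm (x) by 170 mm (y) and 10 mm thick; origin under the middle of the base, z up. Two rows of V notches, 10 mm thick, stand across it at x = -50 and +50 mm, so there is room for fingers between them; the two tubes lie along its x axis at y = +50 and -50 mm.
- cradle: the tube cradle, fixed: a grey base, x -100 to +145, y -55 to +55 mm, 10 mm thick, with two aluminium saddles (90 degree V open upward, tops level with the tube's axis, 25 mm to each side) at x -70 to -46 and +30 to +75 mm. Origin on the table under the V's axis; z up; x along the V towards the end stop. A tube lying in the V has its axis at y = 0, 60 mm above the table.
- grip_gap (a point): middle of the open gap between the two saddles, on the axis of the V, 60 mm above the table; axes as the cradle's. The gap is 76 mm long along x and open down to the 10 mm base, so fingers can hold the tube here while it lies in the V.
- stop: the end stop: a steel button of 10 mm radius on a rod along the cradle's x. Origin at its tip, which the tube's end must touch, 60 mm above the table; axes as the cradle's. The tip lies 78 to 102 mm along the cradle's x, different each time. Friction alone holds the rod: it gives way at about 16 N, so push the tube against it with 2 to 10 N.
- strap: clamp strap: a steel bar 20 mm wide (x), 6 mm thick (z), from its hinge along its own -y. Origin on the hinge axis, at x +50, y +38, z 96 mm in the cradle's frame, parallel to the cradle's x. Level over the tube, its axes are the cradle's; it starts tipped open by 2.1 to 2.4 rad about the cradle's -x (past upright, away from the tube). It stays where left; swinging takes 0.7 N m.
- strap_end (a point): the free end of the strap, 105 mm from the hinge, at mid thickness; axes as the strap's. Pushing squarely 10 mm short of it takes some 6.5 N in motion; 2 to 4 N of it stays on the finger when it halts. Once the pad meets the tube the push grows: half squeezed, by some 3 N in motion or 4 to 5 N as left at a halt.
- pad_hole (a point): where a screw passes through the strap, 38 mm from the hinge, at mid thickness; a 14 mm nut rises 17 mm above. Below is a sprung round rubber pad, 8 mm radius, lowest point 18 to 28 mm below this point, set differently each time: it meets the tube's top (73 mm up) with the strap 0.13 rad above to 0.13 below level. Spring: 2 N at touch, 14 N at 6 mm, then solid. Over 30 N breaks the glass.
- vial: small capped vial, 28 mm wide, 55 mm high, origin under it; leave alone
- amber_bottle: amber bottle 52 mm wide, 100 mm high, origin under it; leave alone
- beaker: glass beaker 68 mm wide, 75 mm high, origin under it; leave alone
Not all that is in view belongs to the job. Leave any orange or purple look-alike of the tube alone.

How it is judged:
On the way:
1. the long tube lies in the V, pressed with more than 1 N against the end stop, the strap not yet on it (y of tube in the frame of cradle between -0.003 and 0.003 m and z of tube in the frame of cradle between 0.057 and 0.063 m and angle between the x axis of tube and the x axis of cradle, either way round below 0.04 rad and contact force between tube and strap below 0.1 N and contact force between tube and stop above 1 N), for 0.1 s.
At the end, for the whole second after the job is handed in: the long tube lies centred in the V (axis within 2 mm and 0.03 rad of the V's), its end within 2 mm of the stop, at rest, and the strap presses on it by itself with 5 to 12 N (y of tube in the frame of cradle between -0.002 and 0.002 m and z of tube in the frame of cradle between 0.058 and 0.062 m and angle between the x axis of tube and the x axis of cradle, either way round below 0.03 rad and x of tube in the frame of stop between -0.092 and -0.088 m and contact force between strap and tube between 5 and 12 N and linear speed of tube below 0.01 m/s); the robot touches nothing.
It fails at once if the end stop is shifted by more than 2 mm (distance of stop from where it was at the start of the episode above 0.002 m).
It fails at once if the strap presses on the tube with more than 30 N (contact force between strap and tube above 30 N).
It fails at once if the tube is rammed into the cradle with more than 70 N (all contacts added up) (contact force between tube and cradle above 70 N).
It fails at once if a bystander is moved by more than 20 mm (distance of any of short_tube, vial, amber_bottle, beaker from where it was at the start of the episode above 0.02 m).
It also fails if it takes over 72 s, if anything falls off the work surface, if the arm or the gripper's body presses on something with over 40 N, if the wrist force passes 120 N, or if a joint passes its speed limit or range.

## Working session

There is one attempt and no reset: what is moved stays moved. The work goes in short steps, Python scripts to look and compute and a tool call to move; the robot and the scene stay as the last step left them, time stands still between calls to the robot, and variables do not carry over. Pictures are saved under pics/ and viewed, at most 10 in all, crops included, and the job is handed in when it is done.

Besides the shell and the picture viewer there is one more tool, called after "Emit:" by a JSON object that holds its "name" and its "arguments", one argument or row to a line. play_rows: Moves the arm, as the interface text tells. Shift numbers are shares of 0.4 m and turn numbers shares of 360 degrees, none past 1 either way. Its arguments: {"type":"object","properties":{"commands":{"type":"array"},"squeeze":{"type":"number"}},"required":["commands"]}

```bash
mkdir -p pics; cat > h.py <<'E'
import numpy as np, cv2
from workcell import ctrl, optics
def ray(c,u,v):
    d=c['R'].T@np.linalg.solve(c['K'],[u,v,1.]); return -c['R'].T@c['t'], d
def plane(c,u,v,z):
    o,d=ray(c,u,v); return o+d*(z-o[2])/d[2]
def proj(c,X):
    p=c['K']@(c['R']@np.asarray(X,float)+c['t']); return p[:2]/p[2]
def tri(c1,p1,c2,p2):
    A=[];b=[]
    for c,p in((c1,p1),(c2,p2)):
        o,d=ray(c,*p); d=d/np.linalg.norm(d); P=np.eye(3)-np.outer(d,d); A.append(P);b.append(P@o)
    return np.linalg.lstsq(np.vstack(A),np.hstack(b),rcond=None)[0]
def snap(n,f):
    c=optics.capture(n); cv2.imwrite(f,c['pixels'][:,:,::-1]); np.savez(f.replace('png','npz'),**c); return c
E
python3 - <<'E'
from h import *
for n in('top','scene'):
    c=snap(n,f'pics/{n}0.png'); print(n,-c['R'].T@c['t'],c['R'].round(3).tolist(),c['K'][0])
s=ctrl.read_state();print({k:np.round(v,3).tolist() for k,v in s.items()})
E
```

```text
top [ 0.39514185 -0.15714617  1.39731808] [[-0.005, -1.0, 0.007], [-0.994, 0.004, -0.112], [0.112, -0.007, -0.994]] [452.02254164   0.         321.99661175]
scene [1.34988394 0.07990966 0.78580514] [[-0.251, 0.968, -0.02], [0.62, 0.145, -0.771], [-0.744, -0.206, -0.636]] [492.05517429   0.         316.25334164]
{'time': 0.1, 'q': [1.199, 0.334, 0.04, 1.466, -0.013, 1.343, -0.059], 'dq': [-0.001, -0.001, 0.0, -0.003, 0.001, 0.001, -0.001], 'joint_efforts': [0.005, -65.781, 1.341, -40.471, -0.059, 0.041, 0.0], 'ee_pos': [0.175, -0.626, 0.199], 'orientation': [0.991, 0.136, -0.0, -0.001], 'contact_force': [-0.245, -0.362, -0.682], 'torque': [0.021, 0.058, 0.028], 'gripper_force': 0.0, 'width': 0.999}
```

View pics/top0.png

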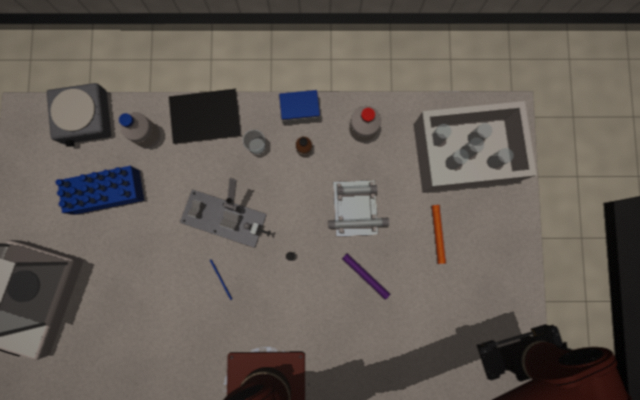

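View pics/scene0.png

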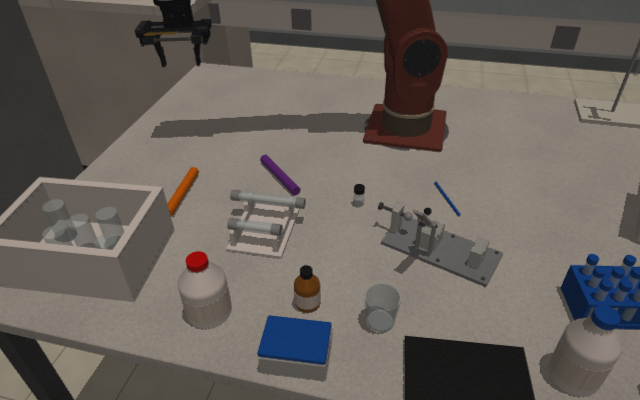

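The top view shows the rack at about (355,208). The long tube is at v≈223 (u 329–388) and the short one at v≈188. The cradle is at about (225,218) with its stop at about (262,232). The scene view shows the same: long tube at (268,199), cradle at (440,250), strap tipped open near (428,225). The orange and purple rods are look-alikes. I'll confirm this in one enlarged crop.

```bash
python3 - <<'E'
from h import *
a=cv2.imread('pics/top0.png')[165:255,170:400]; b=cv2.imread('pics/scene0.png')[175:285,220:510]
a=cv2.resize(a,(782,306),interpolation=cv2.INTER_CUBIC); b=cv2.resize(b,(782,290),interpolation=cv2.INTER_CUBIC)
cv2.imwrite('pics/crop1.png',np.clip(np.vstack([a,b])*1.4,0,255))
E
```

```text
[ WARN:0@0.158] global loadsave.cpp:1063 imwrite_ Unsupported depth image for selected encoder is fallbacked to CV_8U.
```

View pics/crop1.png

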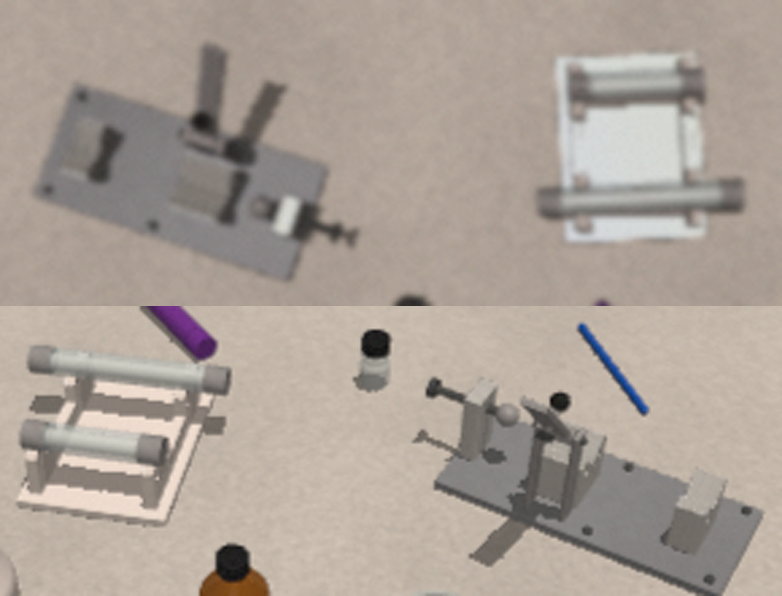

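The crop confirms it. The long tube is the lower row in the top crop, with steel collars at both ends overhanging the rack. The short tube is the upper one. The stop ball is at crop (262,208) and the strap is tipped open to the far side. Next I'll measure.

```bash
python3 - <<'E'
from h import *
L=lambda f:dict(np.load(f'pics/{f}.npz'))
T,S=L('top0'),L('scene0')
t=lambda u,v:(170+u/3.4-.35,165+v/3.4-.35); s=lambda u,v:(220+u/2.697-.3,175+(v-306)/2.636-.3)
# base corners top at z=.01
for n,p in dict(mx_py=t(76,85),mx_my=t(35,191),px_my=t(291,281),px_py=t(329,165)).items(): print(n,plane(T,*p,.01).round(4))
for n,p in dict(px_my=s(479,420),px_py=s(435,485),mx_my=s(763,514),mx_py=s(716,597)).items(): print('S',n,plane(S,*p,.01).round(4))
# mask of base
hsv=cv2.cvtColor(T['pixels'],cv2.COLOR_RGB2HSV); r=T['pixels'].astype(int)
print('px base',r[218,235-28],r[225,222],'table',r[250,200],r[180,300])
m=((r[...,0]-r[...,2]<8)).astype(np.uint8)*255; m[:160]=0;m[255:]=0;m[:,:170]=0;m[:,282:]=0
m=cv2.morphologyEx(m,cv2.MORPH_CLOSE,np.ones((5,5)));m=cv2.morphologyEx(m,cv2.MORPH_OPEN,cv2.getStructuringElement(2,(15,15)))
c=max(cv2.findContours(m,0,1)[0],key=cv2.contourArea); R=cv2.minAreaRect(c); print(R)
for p in cv2.boxPoints(R): print(plane(T,*p,.01).round(4))
print('tube ends top', plane(T,*t(538,202),.055).round(4),plane(T,*t(744,194),.055).round(4))
print('short', plane(T,*t(569,84),.055).round(4),plane(T,*t(705,84),.055).round(4))
print('tube ends S', plane(S,*s(30,358),.055).round(4),plane(S,*s(230,380),.055).round(4))
print('stopball top',plane(T,*t(262,208),.06).round(4),'S',plane(S,*s(508,414),.06).round(4),tri(T,t(262,208),S,s(508,414)).round(4))
print('strap end top',plane(T,*t(212,45),.178).round(4))
E
```

```text
mx_py [0.6047 0.2348 0.01  ]
mx_my [0.5081 0.2691 0.01  ]
px_my [0.4261 0.0372 0.01  ]
px_py [0.5306 0.004  0.01  ]
S px_my [0.4446 0.0297 0.01  ]
S px_py [0.5378 0.0048 0.01  ]
S mx_my [0.5107 0.2687 0.01  ]
S mx_py [0.613  0.2315 0.01  ]
px base [92 89 90] [98 94 91] table [120 110 102] [129 119 112]
((223.89999389648438, 217.29998779296875), (80.32184600830078, 37.31487274169922), 18.434947967529297)
[0.5036 0.2691 0.01  ]
[0.6133 0.236  0.01  ]
[ 5.334e-01 -5.000e-04  1.000e-02]
[0.4249 0.0346 0.01  ]
tube ends top [ 0.493  -0.1842  0.055 ] [ 0.4993 -0.3649  0.055 ]
short [ 0.5973 -0.2123  0.055 ] [ 0.5968 -0.3324  0.055 ]
tube ends S [ 0.5025 -0.3676  0.055 ] [ 0.4924 -0.1847  0.055 ]
stopball top [0.4884 0.0562 0.06  ] S [0.4897 0.0554 0.06  ] [0.4885 0.0558 0.0592]
strap end top [0.6114 0.0793 0.178 ]
```

Emit:
{"name": "play_rows", "arguments": {
  "commands": [
    {"xyz": [0.067, 0.0767, -0.005], "twist": [0, 0, 0.0177], "fingers": 0},
    {"xyz": [0.067, 0.0767, -0.005], "twist": [0, 0, 0.0177], "fingers": 0},
    {"xyz": [0.067, 0.0767, -0.005], "twist": [0, 0, 0.0177], "fingers": 0},
    {"xyz": [0.067, 0.0767, -0.005], "twist": [0, 0, 0.0177], "fingers": 0},
    {"xyz": [0.067, 0.0767, -0.005], "twist": [0, 0, 0.0177], "fingers": 0},
    {"xyz": [0.067, 0.0767, -0.005], "twist": [0, 0, 0.0177], "fingers": 0},
    {"xyz": [0.067, 0.0767, -0.005], "twist": [0, 0, 0.0177], "fingers": 0},
    {"xyz": [0.067, 0.0767, -0.005], "twist": [0, 0, 0.0177], "fingers": 0},
    {"xyz": [0.067, 0.0767, -0.005], "twist": [0, 0, 0.0177], "fingers": 0},
    {"xyz": [0.067, 0.0767, -0.005], "twist": [0, 0, 0.0177], "fingers": 0},
    {"xyz": [0.067, 0.0767, -0.005], "twist": [0, 0, 0.0177], "fingers": 0},
    {"xyz": [0.067, 0.0767, -0.005], "twist": [0, 0, 0.0177], "fingers": 0}
  ],
  "squeeze": 20
}}

```text
time: 1.1
ee_pos: [0.4974, -0.256, 0.1758]
orientation: [0.692, 0.722, -0.0, -0.0]
contact_force: [0.5, -0.5, -0.6]
width: 0.998
gripper_force: 0.0
```

```bash
cat >> h.py <<'E'
def st():
    s=ctrl.read_state(); x,y,z,w=s['orientation']
    from scipy.spatial.transform import Rotation as R
    M=R.from_quat(s['orientation']).as_matrix()
    print('t',round(s['time'],2),'p',np.round(s['ee_pos'],4),'yawY',np.degrees(np.arctan2(M[1,1],M[0,1])).round(2),'z',M[:,2].round(3),'F',np.round(s['contact_force'],2),'w',round(s['width'],3),'g',round(s['gripper_force'],1),'q',np.round(s['q'],2))
    return s
def need(X,yaw=None):
    s=st(); d=(np.array(X)-s['ee_pos']); print('shift mm',(d*1000).round(1),'share',(d/.4).round(4))
E
python3 -c "
from h import *
need([.4957,-.258,.15]); c=snap('scene','pics/s1.png')
cv2.imwrite('pics/s1c.png',cv2.resize(c['pixels'][150:270,200:360,::-1],(800,600),interpolation=cv2.INTER_CUBIC))"
```

```text
t 1.1 p [ 0.4974 -0.256   0.1758] yawY 2.39 z [-0. -0. -1.] F [ 0.47 -0.47 -0.6 ] w 0.998 g 0.0 q [ 0.76  0.19 -0.41  1.7   0.08  1.26  0.37]
shift mm [ -1.7  -2.  -25.8] share [-0.0044 -0.005  -0.0644]
```

View pics/s1c.png

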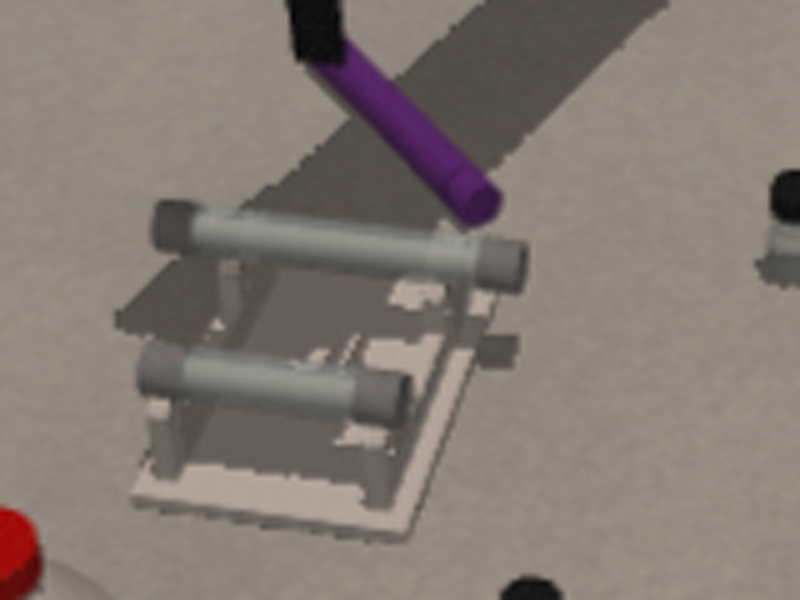

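The crop shows the long tube from (152,225) to (527,265), clear of the purple rod and with the gap between the notches free. Descending now.

Emit:
{"name": "play_rows", "arguments": {
  "commands": [
    {"xyz": [-0.004, -0.005, -0.08], "twist": [0, 0, 0], "fingers": 0},
    {"xyz": [0, 0, -0.09], "twist": [0, 0, 0], "fingers": 0},
    {"xyz": [0, 0, -0.09], "twist": [0, 0, 0], "fingers": 0},
    {"xyz": [0, 0, -0.06], "twist": [0, 0, 0], "fingers": 0},
    {"xyz": [0, 0, -0.03], "twist": [0, 0, 0], "fingers": 0},
    {"xyz": [0, 0, 0], "twist": [0, 0, 0], "fingers": 255},
    {"xyz": [0, 0, 0], "twist": [0, 0, 0], "fingers": 255},
    {"xyz": [0, 0, 0], "twist": [0, 0, 0], "fingers": 255},
    {"xyz": [0, 0, 0], "twist": [0, 0, 0], "fingers": 255},
    {"xyz": [0, 0, 0], "twist": [0, 0, 0], "fingers": 255},
    {"xyz": [0, 0, 0], "twist": [0, 0, 0], "fingers": 255},
    {"xyz": [0, 0, 0], "twist": [0, 0, 0], "fingers": 255}
  ],
  "squeeze": 15
}}

```text
time: 2.15
ee_pos: [0.4954, -0.26, 0.0366]
orientation: [0.694, 0.72, 0.0, 0.0]
contact_force: [-0.3, 0.1, -0.4]
width: 0.551
gripper_force: 0.0
```

Emit:
{"name": "play_rows", "arguments": {
  "commands": [
    {"xyz": [0, 0, 0], "twist": [0, 0, 0], "fingers": 255},
    {"xyz": [0, 0, 0], "twist": [0, 0, 0], "fingers": 255},
    {"xyz": [0, 0, 0], "twist": [0, 0, 0], "fingers": 255},
    {"xyz": [0, 0, 0], "twist": [0, 0, 0], "fingers": 255},
    {"xyz": [0, 0, 0], "twist": [0, 0, 0], "fingers": 255},
    {"xyz": [0, 0, 0], "twist": [0, 0, 0], "fingers": 255},
    {"xyz": [0, 0, 0], "twist": [0, 0, 0], "fingers": 255}
  ]
}}

```text
time: 2.73
ee_pos: [0.4957, -0.2597, 0.0361]
orientation: [0.694, 0.72, 0.0, 0.0]
contact_force: [2.6, -0.5, -0.0]
width: 0.276
gripper_force: 14.5
```

Emit:
{"name": "play_rows", "arguments": {
  "commands": [
    {"xyz": [0, 0, 0.05], "twist": [0, 0, 0], "fingers": 255},
    {"xyz": [0, 0, 0.1], "twist": [0, 0, 0], "fingers": 255},
    {"xyz": [0, 0, 0.1], "twist": [0, 0, 0], "fingers": 255},
    {"xyz": [0, 0, 0.1], "twist": [0, 0, 0], "fingers": 255},
    {"xyz": [0, 0, 0.06], "twist": [0, 0, 0], "fingers": 255},
    {"xyz": [0.0074, 0.0907, 0], "twist": [0, 0, -0.00475], "fingers": 255},
    {"xyz": [0.0074, 0.0907, 0], "twist": [0, 0, -0.00475], "fingers": 255},
    {"xyz": [0.0074, 0.0907, 0], "twist": [0, 0, -0.00475], "fingers": 255},
    {"xyz": [0.0074, 0.0907, 0], "twist": [0, 0, -0.00475], "fingers": 255},
    {"xyz": [0.0074, 0.0907, 0], "twist": [0, 0, -0.00475], "fingers": 255},
    {"xyz": [0.0074, 0.0907, 0], "twist": [0, 0, -0.00475], "fingers": 255},
    {"xyz": [0.0074, 0.0907, 0], "twist": [0, 0, -0.00475], "fingers": 255}
  ],
  "squeeze": 25
}}

```text
time: 3.73
ee_pos: [0.5148, -0.0045, 0.1995]
orientation: [0.766, 0.643, -0.001, -0.0]
contact_force: [0.4, -0.5, -1.5]
width: 0.271
gripper_force: 23.9
```

Emit:
{"name": "play_rows", "arguments": {
  "commands": [
    {"xyz": [0.0074, 0.0907, 0], "twist": [0, 0, -0.00475], "fingers": 255},
    {"xyz": [0.0074, 0.0907, 0], "twist": [0, 0, -0.00475], "fingers": 255},
    {"xyz": [0.0074, 0.0907, 0], "twist": [0, 0, -0.00475], "fingers": 255},
    {"xyz": [0.0074, 0.0907, 0], "twist": [0, 0, -0.00475], "fingers": 255},
    {"xyz": [0.0074, 0.0907, 0], "twist": [0, 0, -0.00475], "fingers": 255},
    {"xyz": [0, 0, -0.08], "twist": [0, 0, 0], "fingers": 255},
    {"xyz": [0, 0, -0.08], "twist": [0, 0, 0], "fingers": 255},
    {"xyz": [0, 0, 0], "twist": [0, 0, 0], "fingers": 255}
  ]
}}

```text
time: 4.4
ee_pos: [0.5266, 0.1742, 0.1298]
orientation: [0.811, 0.585, -0.005, -0.002]
contact_force: [-1.8, -0.5, -2.0]
width: 0.268
gripper_force: 23.9
```

```bash
python3 -c "
from h import *
st(); c=snap('scene','pics/s2.png'); t=snap('top','pics/t2.png')
a=cv2.resize(c['pixels'][165:285,360:510,::-1],(800,600),interpolation=cv2.INTER_CUBIC)
cv2.imwrite('pics/s2c.png',a)"
```

```text
t 4.4 p [0.5266 0.1742 0.1298] yawY -18.36 z [-0.01  -0.003 -1.   ] F [-1.8  -0.51 -2.04] w 0.268 g 23.9 q [ 0.21  0.27 -0.71  1.75  0.19  1.2  -0.87]
```

View pics/s2c.png

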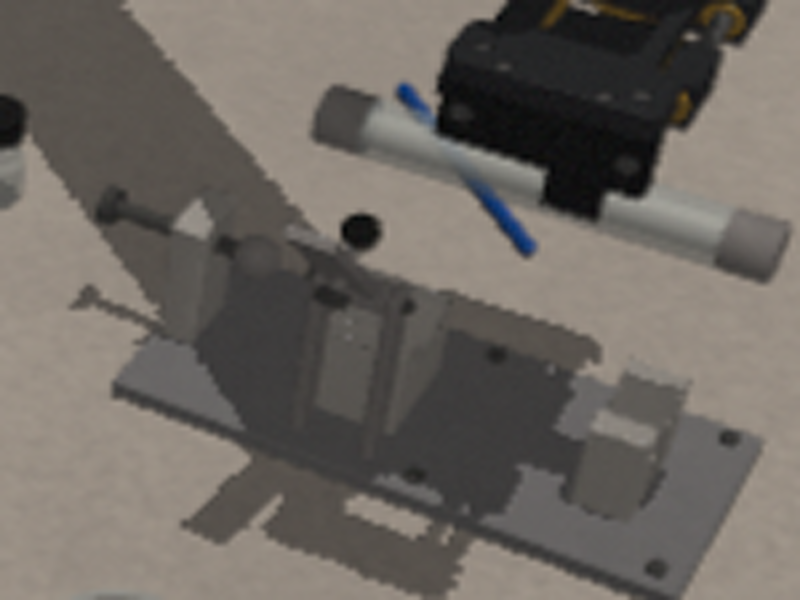

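```bash
python3 -c "
from h import *
S=dict(np.load('pics/s2.npz')); s=lambda u,v:(360+u/5.333-.4,165+v/5.0-.4)
f=lambda u,v,z:plane(S,*s(u,v),z)
A,B=f(116,386,.01),f(682,600,.01); C=f(762,440,.01)
print(A,B,C,np.linalg.norm(A-B),np.linalg.norm(B-C))
d=(A-B)[:2]; print('ang',np.degrees(np.arctan2(d[0],d[1])))
print('Vmid',f(640,400,.06),'tips',f(625,428,.06),f(655,372,.06))
l,r=f(332,118,.149),f(768,250,.149); print('tube',l,r,np.linalg.norm(l-r),(l+r)/2,np.degrees(np.arctan2(*(l-r)[:2])))
print('ball',f(258,256,.06))
x=np.array([-.316,-.949,0]);y=np.array([.949,-.316,0]);o=np.array([.5251,.1566,0])
for k in (A,B,C,f(640,400,.06),f(258,256,.06)): print(((k-o)@x).round(4),((k-o)@y).round(4))
"
```

```text
[0.53497825 0.00523823 0.01      ] [0.61049544 0.23602442 0.01      ] [0.50759045 0.26850447 0.01      ] 0.24282733451247562 0.10790917792894268
ang -161.88101726618865
Vmid [0.5484651  0.21091376 0.06      ] tips [0.56684965 0.20536937 0.06      ] [0.52962236 0.21659633 0.06      ]
tube [0.49961226 0.07667248 0.149     ] [0.54910863 0.24001724 0.149     ] 0.17067923838149898 [0.52436044 0.15834486 0.149     ] -163.1422583945969
ball [0.49013605 0.05527311 0.06      ]
0.1405 0.0572
-0.1024 0.0559
-0.1007 -0.052
-0.0589 0.005
0.1072 -0.0012
```

The crop shows the tube held level above the cradle, from (332,118) to (768,250). The rear V is at about (640,400), and the stop ball at (258,256) is clear of the tube end. Shifting a little, then lowering in steps.

Emit:
{"name": "play_rows", "arguments": {
  "commands": [
    {"xyz": [0.0128, 0.0035, 0], "twist": [0, 0, -0.001], "fingers": 255},
    {"xyz": [0, 0, -0.06], "twist": [0, 0, 0], "fingers": 255},
    {"xyz": [0, 0, -0.06], "twist": [0, 0, 0], "fingers": 255},
    {"xyz": [0, 0, -0.05], "twist": [0, 0, 0], "fingers": 255},
    {"xyz": [0, 0, -0.02], "twist": [0, 0, 0], "fingers": 255},
    {"xyz": [0, 0, 0], "twist": [0, 0, 0], "fingers": 255},
    {"xyz": [0, 0, 0], "twist": [0, 0, 0], "fingers": 255}
  ]
}}

```text
time: 5.08
ee_pos: [0.5368, 0.1771, 0.0615]
orientation: [0.813, 0.582, 0.001, 0.0]
contact_force: [0.3, 0.6, -1.5]
width: 0.271
gripper_force: 23.9
```

```bash
python3 -c "
from h import *
st()"
```

```text
t 5.08 p [0.5368 0.1771 0.0615] yawY -18.83 z [ 0.001  0.001 -1.   ] F [ 0.33  0.59 -1.53] w 0.271 g 23.9 q [ 0.18  0.36 -0.68  1.81  0.26  1.07 -0.93]
```

Emit:
{"name": "play_rows", "arguments": {
  "commands": [
    {"xyz": [-0.0095, 0.003, 0], "twist": [0, 0, 0], "fingers": 255},
    {"xyz": [0, 0, -0.02], "twist": [0, 0, 0], "fingers": 255},
    {"xyz": [0, 0, -0.01], "twist": [0, 0, 0], "fingers": 255},
    {"xyz": [0, 0, -0.01], "twist": [0, 0, 0], "fingers": 255},
    {"xyz": [0, 0, 0], "twist": [0, 0, 0], "fingers": 255},
    {"xyz": [0, 0, 0], "twist": [0, 0, 0], "fingers": 255}
  ]
}}

```text
time: 5.58
ee_pos: [0.5318, 0.1781, 0.0437]
orientation: [0.813, 0.582, -0.0, -0.0]
contact_force: [-0.4, 0.2, -1.7]
width: 0.266
gripper_force: 23.9
```

```bash
python3 -c "
from h import *
st(); c=snap('scene','pics/s3.png'); t=snap('top','pics/t3.png')
a=cv2.resize(c['pixels'][185:275,370:490,::-1],(800,600),interpolation=cv2.INTER_CUBIC)
cv2.imwrite('pics/s3c.png',a)"
```

```text
t 5.58 p [0.5318 0.1781 0.0437] yawY -18.79 z [-0.001 -0.    -1.   ] F [-0.38  0.24 -1.7 ] w 0.266 g 23.9 q [ 0.17  0.37 -0.68  1.83  0.27  1.03 -0.94]
```

View pics/s3c.png

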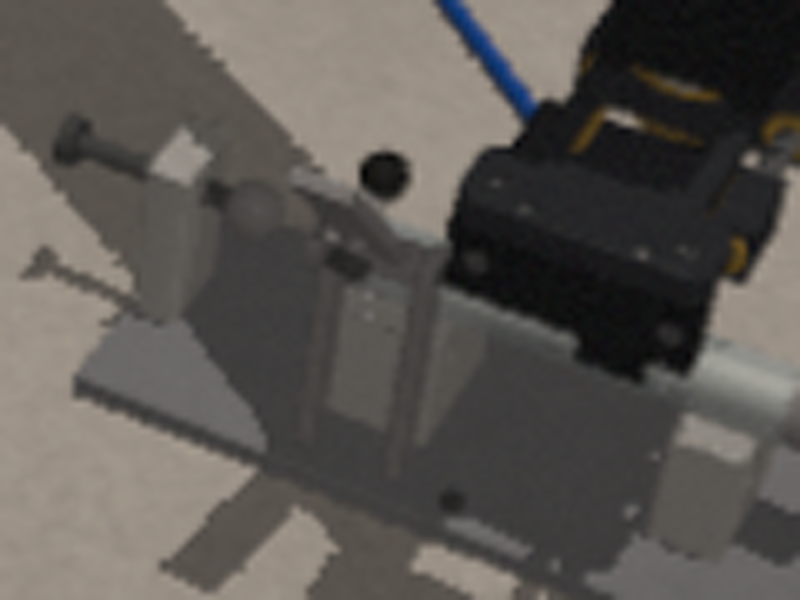

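The crop shows the tube sitting in the saddles. The ball is at (255,205) and the tube end just to its right at about (305,215). Lowering the last millimetres.

Emit:
{"name": "play_rows", "arguments": {
  "commands": [
    {"xyz": [0, 0, -0.004], "twist": [0, 0, 0], "fingers": 255},
    {"xyz": [0, 0, 0], "twist": [0, 0, 0], "fingers": 255},
    {"xyz": [0, 0, 0], "twist": [0, 0, 0], "fingers": 255}
  ]
}}

```text
time: 5.93
ee_pos: [0.532, 0.1782, 0.0424]
orientation: [0.813, 0.582, 0.0, -0.0]
contact_force: [-0.6, 0.1, -1.7]
width: 0.269
gripper_force: 24.0
```

Emit:
{"name": "play_rows", "arguments": {
  "commands": [
    {"xyz": [0, 0, -0.003], "twist": [0, 0, 0], "fingers": 255},
    {"xyz": [0, 0, 0], "twist": [0, 0, 0], "fingers": 255},
    {"xyz": [0, 0, 0], "twist": [0, 0, 0], "fingers": 255}
  ]
}}

```text
time: 6.18
ee_pos: [0.532, 0.1783, 0.042]
orientation: [0.813, 0.582, 0.0, 0.0]
contact_force: [-3.2, -1.0, 7.6]
width: 0.265
gripper_force: 25.1
```

```bash
python3 -c "
from h import *
st()"
```

```text
t 6.18 p [0.532  0.1783 0.042 ] yawY -18.79 z [ 0. -0. -1.] F [-3.25 -1.03  7.62] w 0.265 g 25.1 q [ 0.17  0.37 -0.68  1.83  0.27  1.03 -0.94]
```

Emit:
{"name": "play_rows", "arguments": {
  "commands": [
    {"xyz": [-0.0015, 0.0005, 0], "twist": [0, 0, 0], "fingers": 165},
    {"xyz": [0, 0, 0], "twist": [0, 0, 0], "fingers": 165},
    {"xyz": [0, 0, 0], "twist": [0, 0, 0], "fingers": 165},
    {"xyz": [0, 0, 0], "twist": [0, 0, 0], "fingers": 165},
    {"xyz": [0, 0, 0], "twist": [0, 0, 0], "fingers": 165},
    {"xyz": [0, 0, 0], "twist": [0, 0, 0], "fingers": 165}
  ]
}}

```text
time: 6.68
ee_pos: [0.5314, 0.1783, 0.0411]
orientation: [0.813, 0.582, -0.0, -0.0]
contact_force: [-0.5, 0.5, 0.7]
width: 0.354
gripper_force: 0.0
```

Emit:
{"name": "play_rows", "arguments": {
  "commands": [
    {"xyz": [0, 0, 0], "twist": [0, 0, 0], "fingers": 255},
    {"xyz": [0, 0, 0], "twist": [0, 0, 0], "fingers": 255},
    {"xyz": [0, 0, 0], "twist": [0, 0, 0], "fingers": 255},
    {"xyz": [0, 0, 0], "twist": [0, 0, 0], "fingers": 255},
    {"xyz": [0, 0, 0], "twist": [0, 0, 0], "fingers": 255},
    {"xyz": [0, 0, 0], "twist": [0, 0, 0], "fingers": 255},
    {"xyz": [0, 0, 0], "twist": [0, 0, 0], "fingers": 255},
    {"xyz": [0, 0, 0], "twist": [0, 0, 0], "fingers": 255}
  ],
  "squeeze": 15
}}

```text
time: 7.35
ee_pos: [0.531, 0.1785, 0.0411]
orientation: [0.813, 0.582, -0.0, -0.0]
contact_force: [-2.8, 1.5, 2.0]
width: 0.274
gripper_force: 14.7
```

```bash
python3 -c "
from h import *
st()"
```

```text
t 7.35 p [0.531  0.1785 0.0411] yawY -18.78 z [-0.001 -0.    -1.   ] F [-2.78  1.46  2.04] w 0.274 g 14.7 q [ 0.17  0.37 -0.68  1.83  0.27  1.03 -0.95]
```

Emit:
{"name": "play_rows", "arguments": {
  "commands": [
    {"xyz": [-0.001, 0.0003, 0], "twist": [0, 0, 0], "fingers": 255},
    {"xyz": [-0.0016, -0.0047, 0], "twist": [0, 0, 0], "fingers": 255},
    {"xyz": [-0.0016, -0.0047, 0], "twist": [0, 0, 0], "fingers": 255},
    {"xyz": [-0.0016, -0.0047, 0], "twist": [0, 0, 0], "fingers": 255},
    {"xyz": [0, 0, 0], "twist": [0, 0, 0], "fingers": 255}
  ],
  "squeeze": 8
}}

```text
time: 7.77
ee_pos: [0.5291, 0.1725, 0.0412]
orientation: [0.813, 0.582, 0.0, 0.0]
contact_force: [-1.2, 0.1, -0.7]
width: 0.28
gripper_force: 7.8
```

```bash
python3 -c "
from h import *
s=st(); F=s['contact_force']; print('Fx',F@[-.322,-.947,0],'Fy',F@[.947,-.322,0]); c=snap('top','pics/t4.png'); c=snap('scene','pics/s4.png')
a=cv2.resize(c['pixels'][185:245,370:450,::-1],(800,600),interpolation=cv2.INTER_CUBIC)
cv2.imwrite('pics/s4c.png',np.clip(a*1.5,0,255).astype(np.uint8))"
```

```text
t 7.77 p [0.5291 0.1725 0.0412] yawY -18.81 z [ 0.  0. -1.] F [-1.21  0.08 -0.65] w 0.28 g 7.8 q [ 0.18  0.37 -0.68  1.84  0.27  1.02 -0.93]
Fx 0.3108327648639225 Fy -1.1702792419672547
```

View pics/s4c.png

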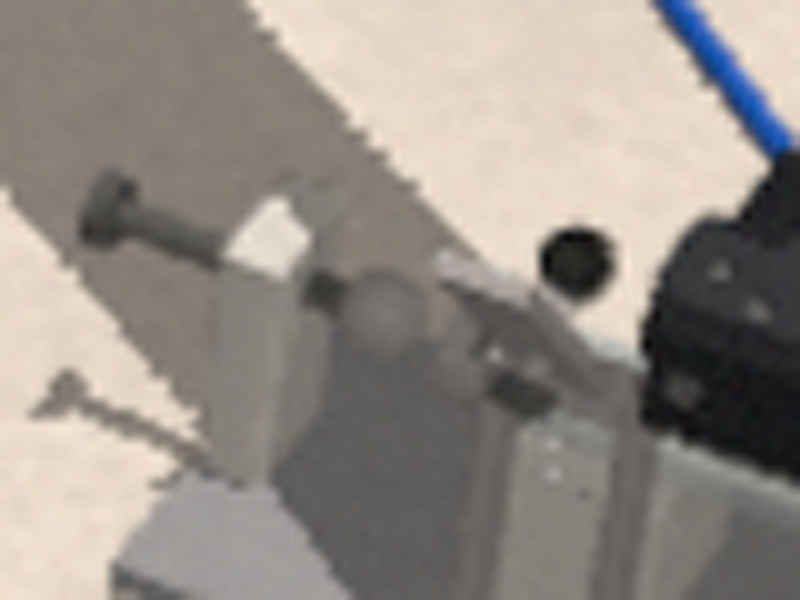

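The enlargement shows the tube's collar at about (445,335), a few mm from the ball's edge at (425,315). I'll now creep forward and watch the force.

Emit:
{"name": "play_rows", "arguments": {
  "commands": [
    {"xyz": [-0.0008, -0.0024, 0], "twist": [0, 0, 0], "fingers": 255},
    {"xyz": [0, 0, 0], "twist": [0, 0, 0], "fingers": 255},
    {"xyz": [-0.0008, -0.0024, 0], "twist": [0, 0, 0], "fingers": 255},
    {"xyz": [0, 0, 0], "twist": [0, 0, 0], "fingers": 255},
    {"xyz": [0, 0, 0], "twist": [0, 0, 0], "fingers": 255}
  ]
}}

```text
time: 8.28
ee_pos: [0.5284, 0.1709, 0.0411]
orientation: [0.813, 0.582, -0.0, 0.0]
contact_force: [-0.9, 1.7, -0.2]
width: 0.282
gripper_force: 7.8
```

Emit:
{"name": "play_rows", "arguments": {
  "commands": [
    {"xyz": [-0.0006, -0.0016, 0], "twist": [0, 0, 0], "fingers": 255},
    {"xyz": [0, 0, 0], "twist": [0, 0, 0], "fingers": 255},
    {"xyz": [0, 0, 0], "twist": [0, 0, 0], "fingers": 255}
  ]
}}

```text
time: 8.53
ee_pos: [0.5282, 0.1702, 0.0411]
orientation: [0.813, 0.582, -0.0, 0.0]
contact_force: [-0.6, 0.9, -0.5]
width: 0.278
gripper_force: 7.7
```

Emit:
{"name": "play_rows", "arguments": {
  "commands": [
    {"xyz": [-0.0006, -0.0016, 0], "twist": [0, 0, 0], "fingers": 255},
    {"xyz": [0, 0, 0], "twist": [0, 0, 0], "fingers": 255},
    {"xyz": [0, 0, 0], "twist": [0, 0, 0], "fingers": 255}
  ]
}}

```text
time: 8.78
ee_pos: [0.5279, 0.1695, 0.0411]
orientation: [0.813, 0.582, -0.0, 0.0]
contact_force: [-0.9, -0.1, -0.6]
width: 0.279
gripper_force: 7.7
```

Emit:
{"name": "play_rows", "arguments": {
  "commands": [
    {"xyz": [-0.0006, -0.0016, 0], "twist": [0, 0, 0], "fingers": 255},
    {"xyz": [0, 0, 0], "twist": [0, 0, 0], "fingers": 255},
    {"xyz": [0, 0, 0], "twist": [0, 0, 0], "fingers": 255}
  ]
}}

```text
time: 9.03
ee_pos: [0.5276, 0.1689, 0.0411]
orientation: [0.813, 0.582, -0.0, 0.0]
contact_force: [0.1, 0.2, -1.3]
width: 0.277
gripper_force: 7.6
```

Emit:
{"name": "play_rows", "arguments": {
  "commands": [
    {"xyz": [-0.0006, -0.0016, 0], "twist": [0, 0, 0], "fingers": 255},
    {"xyz": [0, 0, 0], "twist": [0, 0, 0], "fingers": 255},
    {"xyz": [-0.0006, -0.0016, 0], "twist": [0, 0, 0], "fingers": 255},
    {"xyz": [0, 0, 0], "twist": [0, 0, 0], "fingers": 255},
    {"xyz": [0, 0, 0], "twist": [0, 0, 0], "fingers": 255}
  ]
}}

```text
time: 9.45
ee_pos: [0.5272, 0.1676, 0.0411]
orientation: [0.813, 0.582, -0.0, 0.0]
contact_force: [0.6, 0.4, -1.4]
width: 0.278
gripper_force: 7.6
```

Emit:
{"name": "play_rows", "arguments": {
  "commands": [
    {"xyz": [-0.0006, -0.0016, 0], "twist": [0, 0, 0], "fingers": 255},
    {"xyz": [0, 0, 0], "twist": [0, 0, 0], "fingers": 255},
    {"xyz": [0, 0, 0], "twist": [0, 0, 0], "fingers": 255}
  ]
}}

```text
time: 9.7
ee_pos: [0.527, 0.167, 0.0412]
orientation: [0.813, 0.582, -0.0, 0.0]
contact_force: [-0.3, -0.2, -1.0]
width: 0.278
gripper_force: 7.6
```

```bash
python3 -c "
from h import *
s=st(); F=s['contact_force']; print('Fx',F@[-.322,-.947,0],'Fy',F@[.947,-.322,0]); c=snap('scene','pics/s5.png')
a=np.load('pics/s4.npz')['pixels'][200:235,385:445,::-1];b=c['pixels'][200:235,385:445,::-1]
a=np.vstack([cv2.resize(k,(500,290),interpolation=cv2.INTER_CUBIC) for k in(a,b)])
cv2.imwrite('pics/s5c.png',np.clip(a*1.6,0,255).astype(np.uint8))"
```

```text
t 9.7 p [0.527  0.167  0.0412] yawY -18.79 z [ 0. -0. -1.] F [-0.25 -0.2  -0.99] w 0.278 g 7.6 q [ 0.19  0.36 -0.68  1.85  0.26  1.02 -0.92]
Fx 0.2681820380940843 Fy -0.1733992428051967
```

View pics/s5c.png

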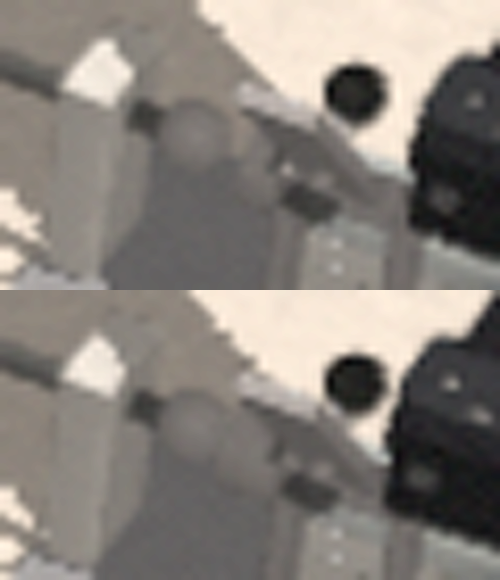

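In the lower half the tube's end is now close beside the ball at about (220,435), and the ball hasn't moved. I'll keep creeping.

Emit:
{"name": "play_rows", "arguments": {
  "commands": [
    {"xyz": [-0.0006, -0.0016, 0], "twist": [0, 0, 0], "fingers": 255},
    {"xyz": [0, 0, 0], "twist": [0, 0, 0], "fingers": 255},
    {"xyz": [0, 0, 0], "twist": [0, 0, 0], "fingers": 255}
  ]
}}

```text
time: 10.0
ee_pos: [0.5268, 0.1665, 0.0412]
orientation: [0.813, 0.582, 0.0, 0.0]
contact_force: [0.8, -0.5, -0.7]
width: 0.281
gripper_force: 7.6
```

Emit:
{"name": "play_rows", "arguments": {
  "commands": [
    {"xyz": [-0.0006, -0.0016, 0], "twist": [0, 0, 0], "fingers": 255},
    {"xyz": [0, 0, 0], "twist": [0, 0, 0], "fingers": 255},
    {"xyz": [0, 0, 0], "twist": [0, 0, 0], "fingers": 255}
  ]
}}

```text
time: 10.25
ee_pos: [0.5265, 0.1658, 0.0412]
orientation: [0.813, 0.582, 0.0, 0.0]
contact_force: [0.5, 0.9, -0.6]
width: 0.28
gripper_force: 7.6
```

Emit:
{"name": "play_rows", "arguments": {
  "commands": [
    {"xyz": [-0.0005, -0.0013, 0], "twist": [0, 0, 0], "fingers": 255},
    {"xyz": [0, 0, 0], "twist": [0, 0, 0], "fingers": 255},
    {"xyz": [0, 0, 0], "twist": [0, 0, 0], "fingers": 255}
  ]
}}

```text
time: 10.5
ee_pos: [0.5263, 0.1653, 0.0412]
orientation: [0.813, 0.582, 0.0, 0.0]
contact_force: [1.0, 0.0, -0.1]
width: 0.278
gripper_force: 7.7
```

Emit:
{"name": "play_rows", "arguments": {
  "commands": [
    {"xyz": [-0.0006, -0.0016, 0], "twist": [0, 0, 0], "fingers": 255},
    {"xyz": [0, 0, 0], "twist": [0, 0, 0], "fingers": 255},
    {"xyz": [0, 0, 0], "twist": [0, 0, 0], "fingers": 255}
  ]
}}

```text
time: 10.75
ee_pos: [0.5262, 0.1649, 0.0413]
orientation: [0.813, 0.582, 0.0, -0.0]
contact_force: [1.2, 1.3, -1.5]
width: 0.28
gripper_force: 7.6
```

Emit:
{"name": "play_rows", "arguments": {
  "commands": [
    {"xyz": [-0.0006, -0.0016, 0], "twist": [0, 0, 0], "fingers": 255},
    {"xyz": [0, 0, 0], "twist": [0, 0, 0], "fingers": 255},
    {"xyz": [0, 0, 0], "twist": [0, 0, 0], "fingers": 255}
  ]
}}

```text
time: 11.0
ee_pos: [0.526, 0.1648, 0.0414]
orientation: [0.813, 0.582, 0.001, -0.0]
contact_force: [1.1, 5.9, -0.8]
width: 0.279
gripper_force: 7.6
```

Emit:
{"name": "play_rows", "arguments": {
  "commands": [
    {"xyz": [-0.0006, -0.0016, 0], "twist": [0, 0, 0], "fingers": 255},
    {"xyz": [0, 0, 0], "twist": [0, 0, 0], "fingers": 255},
    {"xyz": [0, 0, 0], "twist": [0, 0, 0], "fingers": 255}
  ]
}}

```text
time: 11.25
ee_pos: [0.5259, 0.1647, 0.0415]
orientation: [0.813, 0.583, 0.001, -0.0]
contact_force: [2.7, 6.3, -2.3]
width: 0.279
gripper_force: 7.6
```

The tube now bears on the stop with about 6.5 N. I'll release it and rise.

Emit:
{"name": "play_rows", "arguments": {
  "commands": [
    {"xyz": [0, 0, 0], "twist": [0, 0, 0], "fingers": 110},
    {"xyz": [0, 0, 0], "twist": [0, 0, 0], "fingers": 110},
    {"xyz": [0, 0, 0], "twist": [0, 0, 0], "fingers": 110},
    {"xyz": [0, 0, 0], "twist": [0, 0, 0], "fingers": 110},
    {"xyz": [0, 0, 0], "twist": [0, 0, 0], "fingers": 110},
    {"xyz": [0, 0, 0.04], "twist": [0, 0, 0], "fingers": 110},
    {"xyz": [0, 0, 0.1], "twist": [0, 0, 0], "fingers": 110},
    {"xyz": [0, 0, 0.1], "twist": [0, 0, 0], "fingers": 255},
    {"xyz": [0, 0, 0.1], "twist": [0, 0, 0], "fingers": 255},
    {"xyz": [0, 0, 0.1], "twist": [0, 0, 0], "fingers": 255},
    {"xyz": [0, 0, 0.1], "twist": [0, 0, 0], "fingers": 255},
    {"xyz": [0, 0, 0], "twist": [0, 0, 0], "fingers": 255}
  ]
}}

```text
time: 12.25
ee_pos: [0.5283, 0.1647, 0.2653]
orientation: [0.813, 0.582, 0.005, 0.002]
contact_force: [0.0, 0.5, -0.8]
width: 0.277
gripper_force: 0.0
```

Emit:
{"name": "play_rows", "arguments": {
  "commands": [
    {"xyz": [0.075, -0.063, 0], "twist": [0, 0, 0], "fingers": 255},
    {"xyz": [0.075, -0.063, 0], "twist": [0, 0, 0], "fingers": 255},
    {"xyz": [0.075, -0.063, 0], "twist": [0, 0, 0], "fingers": 255},
    {"xyz": [0.075, -0.063, 0], "twist": [0, 0, 0], "fingers": 255},
    {"xyz": [0, 0, 0], "twist": [0, 0, 0], "fingers": 255},
    {"xyz": [0, 0, 0], "twist": [0, 0, 0], "fingers": 255}
  ]
}}

```text
time: 12.75
ee_pos: [0.6465, 0.0598, 0.2554]
orientation: [0.814, 0.581, -0.001, -0.001]
contact_force: [0.6, 0.8, -0.0]
width: 0.005
gripper_force: 0.0
```

```bash
python3 -c "
from h import *
need([.6446,.0631,.155]); t=snap('top','pics/t6.png'); c=snap('scene','pics/s6.png')
a=cv2.resize(c['pixels'][150:260,365:485,::-1],(600,550),interpolation=cv2.INTER_CUBIC)
cv2.imwrite('pics/s6c.png',np.clip(a*1.4,0,255).astype(np.uint8))"
```

```text
t 12.75 p [0.6465 0.0598 0.2554] yawY -19.03 z [-0.002  0.    -1.   ] F [ 0.57  0.82 -0.02] w 0.005 g 0.0 q [ 0.3   0.38 -0.63  1.35  0.22  1.48 -0.65]
shift mm [  -1.9    3.3 -100.4] share [-0.0047  0.0083 -0.2511]
```

View pics/s6c.png

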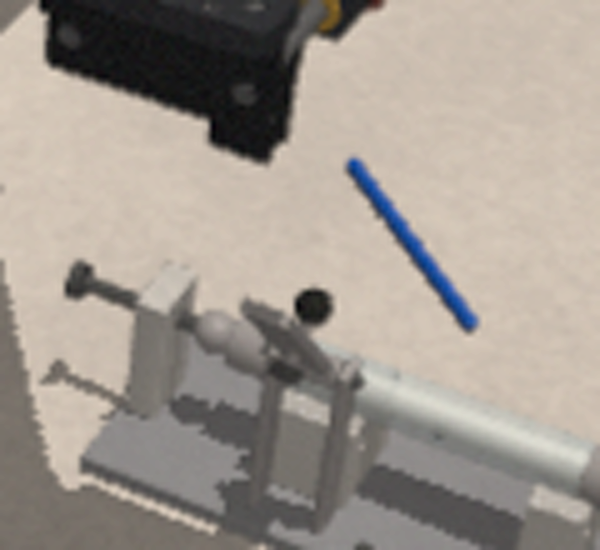

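The crop shows the tube lying in the V with its end at the ball (240,345). The strap is still open, and the shut fingers hang clear behind it at (240,155). I'll check the strap's predicted position against both views.

```bash
python3 -c "
from h import *
S=dict(np.load('pics/s6.npz'));T=dict(np.load('pics/t6.npz'))
X=np.array([-.322,-.947,0]);Y=np.array([.947,-.322,0]);o=np.array([.5234,.1572,0])
W=lambda x,y,z:o+x*X+y*Y+np.array([0,0,z])
cs=lambda p:((p-[365,150])*5).round(0)
T0=lambda p:((p-[170,165])*3.4).round(0)
for th in(2.1,2.25,2.4):
  for x in(.04,.06): 
    e=W(x,.038-.105*np.cos(th),.096+.105*np.sin(th)); print(th,x,'scene crop6',cs(proj(S,e)),'topcrop1',T0(proj(T,e)))
for x in(.04,.06): print('hinge',cs(proj(S,W(x,.038,.096))))
print('stop tip .097',cs(proj(S,W(.097,0,.06))),'tcp',cs(proj(S,[.6465,.0598,.2554])))
"
```

```text
2.1 0.04 scene crop6 [308. 269.] topcrop1 [195.  60.]
2.1 0.06 scene crop6 [259. 251.] topcrop1 [219.  68.]
2.25 0.04 scene crop6 [291. 305.] topcrop1 [203.  47.]
2.25 0.06 scene crop6 [243. 287.] topcrop1 [226.  55.]
2.4 0.04 scene crop6 [275. 343.] topcrop1 [210.  36.]
2.4 0.06 scene crop6 [227. 325.] topcrop1 [233.  44.]
hinge [333. 368.]
hinge [288. 351.]
stop tip .097 [237. 335.] tcp [233. 192.]
```

Emit:
{"name": "play_rows", "arguments": {
  "commands": [
    {"xyz": [-0.0047, 0.0083, -0.09], "twist": [0, 0, 0], "fingers": 255},
    {"xyz": [0, 0, -0.09], "twist": [0, 0, 0], "fingers": 255},
    {"xyz": [0, 0, -0.08], "twist": [0, 0, 0], "fingers": 255},
    {"xyz": [0, 0, 0], "twist": [0, 0, 0], "fingers": 255},
    {"xyz": [-0.028, 0.0095, 0], "twist": [0, 0, 0], "fingers": 255},
    {"xyz": [-0.028, 0.0095, 0], "twist": [0, 0, 0], "fingers": 255},
    {"xyz": [-0.028, 0.0095, 0], "twist": [0, 0, 0], "fingers": 255},
    {"xyz": [-0.028, 0.0095, 0], "twist": [0, 0, 0], "fingers": 255}
  ]
}}

```text
time: 13.52
ee_pos: [0.5986, 0.0825, 0.1556]
orientation: [0.813, 0.583, 0.001, 0.001]
contact_force: [-0.2, -0.0, 0.3]
width: 0.003
gripper_force: 0.0
```

```bash
cat >> h.py <<'E'
CX=np.array([-.322,-.947,0]);CY=np.array([.947,-.322,0]);CO=np.array([.5234,.1572,0])
def cr():
    s=st(); d=s['ee_pos']-CO; F=s['contact_force']
    print('cradle mm',(np.array([d@CX,d@CY,d[2]])*1000).round(1),'F',np.round([F@CX,F@CY,F[2]],1))
E
python3 -c "
from h import *
cr()"
```

```text
t 13.52 p [0.5986 0.0825 0.1556] yawY -18.7 z [ 0.002  0.    -1.   ] F [-0.16 -0.03  0.34] w 0.003 g 0.0 q [ 0.32  0.34 -0.65  1.61  0.21  1.26 -0.7 ]
cradle mm [ 46.5  95.3 155.6] F [ 0.1 -0.1  0.3]
```

```bash
python3 -c "
from h import *
t=snap('top','pics/t7.png'); c=snap('scene','pics/s7.png')
a=cv2.resize(c['pixels'][150:260,365:485,::-1],(600,550),interpolation=cv2.INTER_CUBIC)
cv2.imwrite('pics/s7c.png',np.clip(a*1.4,0,255).astype(np.uint8))"
```

```text
(no output)
```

View pics/s7c.png

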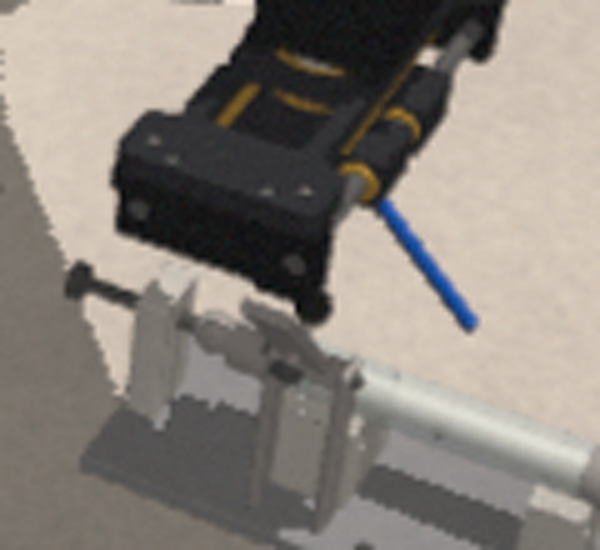

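The crop shows the strap still at (246,300), with the gripper body above and behind it. I'll check where the fingers are numerically.

```bash
python3 -c "
from h import *
cr()
S=dict(np.load('pics/s7.npz'));S6=dict(np.load('pics/s6.npz'));T=dict(np.load('pics/t7.npz'));T6=dict(np.load('pics/t6.npz'))
p=ctrl.read_state()['ee_pos']; 
for dz in(0,.02,.07): print(dz,'crop',((proj(S,p+[0,0,dz])-[365,150])*5).round(),'full',proj(S,p+[0,0,dz]).round(1),'top',proj(T,p+[0,0,dz]).round(1))
for n,a,b,(u0,u1,v0,v1) in(('scene',S6,S,(410,440,200,232)),):
  g=lambda k:cv2.cvtColor(k['pixels'],cv2.COLOR_RGB2GRAY)[v0:v1:2,u0:u1:2]
  print(g(a));print(g(b))
"
```

```text
t 13.62 p [0.598  0.0832 0.1558] yawY -18.62 z [ 0.002 -0.    -1.   ] F [-0.04 -0.58  0.18] w 0.007 g 0.0 q [ 0.32  0.34 -0.65  1.62  0.21  1.26 -0.7 ]
cradle mm [ 46.1  94.5 155.8] F [0.6 0.1 0.2]
0 crop [280. 329.] full [421.  215.9] top [232. 184.]
0.02 crop [286. 290.] full [422.2 208. ] top [230.6 182.9]
0.07 crop [302. 187.] full [425.4 187.3] top [226.9 179.7]
[[141 142 143 142 140 138 138 139 139 142 144 141 139 137 140]
 [140 142 139 140 137 140 141 141 141 139 141 144 140 141 139]
 [140 141 139 141 140 142 142 140 141 141 142 140 140 140 141]
 [139 137 138 139 140 140 140 141 140 136 142 143 140 139 143]
 [140 139 134 140 141 142 142 122  26  28  93 140 141 141 143]
 [141 132  78 111 134 142 141  21  24  31  45 142 141 143 144]
 [129 132  74  71  71  81 132  38  24  25  42 142 141 144 143]
 [113 104 105  54  63  77  97  93  46  44 109 143 141 142 143]
 [103 107 110 101  54  53  55  68  87 138 140 140 138 139 141]
 [ 83  95 102 106  64  52  52  57  68 123 137 141 139 138 140]
 [ 69  81  90  90  67  86  55  58  59  72 122 131 132 131 141]
 [ 65  64  71  80  63  40  61  66  54
[... 587 characters left out ...]
4 146]
 [144 134  79 113 137 140 110  16  17  20  45 144 144 147 146]
 [132 133  75  72  74  82 122  36  19  21  40 144 143 146 145]
 [111 101 101  56  62  69  71  90  45  47 112 145 143 145 144]
 [ 75  73  72  67  53  54  56  62  76 141 143 144 141 142 146]
 [ 71  72  72  70  49  53  54  59  63 117 139 144 142 141 143]
 [ 65  69  73  69  53  65  57  58  60  66 116 130 134 134 143]
 [ 68  65  68  69  60  41  62  68  55  60  63  68  79 120 136]
 [102  88  70  65  53  37  42  40  67  60  65  67 116  87 150]
 [102 102 103  98  66  61  47  55  80  69  68  61  82  50 131]
 [104 103 104  97  66  62  90  85  82  85  85  64  70 101 125]
 [ 97 103 104  96  67  66  88  87  88  86  82  67  68  87  97]]
```

The black finger ends about 17 mm above the projected TCP, so it passed just over the strap's end. I'll go back over it, down lower, and try again with force feedback.

Emit:
{"name": "play_rows", "arguments": {
  "commands": [
    {"xyz": [0, 0, 0.1], "twist": [0, 0, 0], "fingers": 255},
    {"xyz": [0, 0, 0.02], "twist": [0, 0, 0], "fingers": 255},
    {"xyz": [0, 0, 0], "twist": [0, 0, 0], "fingers": 255},
    {"xyz": [0.065, -0.027, 0], "twist": [0, 0, 0], "fingers": 255},
    {"xyz": [0.06, -0.027, 0], "twist": [0, 0, 0], "fingers": 255},
    {"xyz": [0, 0, 0], "twist": [0, 0, 0], "fingers": 255},
    {"xyz": [0, 0, 0], "twist": [0, 0, 0], "fingers": 255},
    {"xyz": [0, 0, -0.09], "twist": [0, 0, 0], "fingers": 255},
    {"xyz": [0, 0, -0.09], "twist": [0, 0, 0], "fingers": 255},
    {"xyz": [0, 0, 0], "twist": [0, 0, 0], "fingers": 255},
    {"xyz": [0, 0, 0], "twist": [0, 0, 0], "fingers": 255}
  ]
}}

```text
time: 14.53
ee_pos: [0.6473, 0.0598, 0.1285]
orientation: [0.813, 0.583, -0.001, -0.001]
contact_force: [-1.0, 0.9, 1.7]
width: 0.01
gripper_force: 0.0
```

```bash
python3 -c "
from h import *
cr()
c=snap('scene','pics/s8.png');p=ctrl.read_state()['ee_pos']
u,v=proj(c,p); print(u,v); u=int(u)
g=cv2.cvtColor(c['pixels'],cv2.COLOR_RGB2GRAY); print(g[int(v)-24:int(v)+12:2,u-16:u+18:2])
"
```

```text
t 14.53 p [0.6473 0.0598 0.1285] yawY -18.73 z [-0.004 -0.    -1.   ] F [-0.99  0.91  1.71] w 0.01 g 0.0 q [ 0.31  0.45 -0.62  1.52  0.27  1.26 -0.68]
cradle mm [ 52.3 148.7 128.5] F [-0.5 -1.2  1.7]
404.8902178501359 240.90094320253252
[[ 35  38  37  36  37  36  37  37  37  35  36  37  36  50  70  60  61]
 [ 25  26  33  36  41  53  36  37  50  57  36  37  34  55  63  53  38]
 [ 26  27  21  22  29  37  38  37  38  37  36  36  28  59  68  62  50]
 [ 17  20  24  26  23  24  22  34  37  37  36  28  37  56  82  65  42]
 [ 16  14  14  19  21  22  24  25  23  24  25  23  58  42  64  52  37]
 [ 17  16  15  15  17  20  18  24  21  23  27  18  28  66  98  67  62]
 [ 14  15  17  16  14  18  16  11  15  22  19  15  15  89  98  66  63]
 [ 19  17  17  16  13  18  18  17  16  17  13  13  16 104  96  67  69]
 [ 41  21  13  15  14  13  19  39  41  18  13  16  22  72  77  67  68]
 [104  97  54  29  17  16  19  18  37  26  14  25  59  62  58  68  69]
 [102 102 102 103  81  40  22  16  18  14  15  42  61  61  63  67  73]
 [103 102 103 103 104 104  99  57  29  17  37  71  61  62  65  64  79]
 [102 102 103 104 103 102 103 102 102  83 102 101 102  89  67  63  82]
 [103 103 102 103 103 105 103 103 102 104 103 103  90  60  67  63  84]
 [ 78  96 102 102 104 102 102 103 102 103 104 105 106  70  67  66  84]
 [ 82  63  66  92 101 101 102 103 104 103  90  91  62  60  66  66  85]
 [145 134  84  63  62  80  97 104 103 103  95  61  63  59  69  84 105]
 [ 84  83 100 138  96  76  62  70  95 105 102  61  61  63  65  60  62]]
```

Emit:
{"name": "play_rows", "arguments": {
  "commands": [
    {"xyz": [-0.028, 0.0095, 0], "twist": [0, 0, 0], "fingers": 255},
    {"xyz": [-0.028, 0.0095, 0], "twist": [0, 0, 0], "fingers": 255},
    {"xyz": [-0.028, 0.0095, 0], "twist": [0, 0, 0], "fingers": 255},
    {"xyz": [0, 0, 0], "twist": [0, 0, 0], "fingers": 255}
  ]
}}

```text
time: 14.92
ee_pos: [0.6179, 0.0716, 0.1343]
orientation: [0.813, 0.582, 0.004, 0.003]
contact_force: [4.1, 0.8, 0.0]
width: 0.006
gripper_force: 1.6
```

Emit:
{"name": "play_rows", "arguments": {
  "commands": [
    {"xyz": [-0.019, 0.0064, 0], "twist": [0, 0, 0], "fingers": 255},
    {"xyz": [-0.019, 0.0064, 0], "twist": [0, 0, 0], "fingers": 255}
  ]
}}

```text
time: 15.08
ee_pos: [0.6113, 0.0742, 0.1387]
orientation: [0.814, 0.581, 0.01, 0.008]
contact_force: [28.8, -10.7, 30.0]
width: 0.004
gripper_force: 17.4
```

```bash
python3 -c "
from h import *
cr()
"
```

```text
t 15.08 p [0.6113 0.0742 0.1387] yawY -18.99 z [ 0.025 -0.001 -1.   ] F [ 28.83 -10.65  30.04] w 0.004 g 17.4 q [ 0.33  0.35 -0.65  1.63  0.23  1.21 -0.7 ]
cradle mm [ 50.3 110.  138.7] F [ 0.8 30.7 30. ]
```

Emit:
{"name": "play_rows", "arguments": {
  "commands": [
    {"xyz": [0.03, -0.01, 0], "twist": [0, 0, 0], "fingers": 255},
    {"xyz": [0.03, -0.01, 0], "twist": [0, 0, 0], "fingers": 255},
    {"xyz": [0.03, -0.01, 0], "twist": [0, 0, 0], "fingers": 255},
    {"xyz": [0, 0, 0], "twist": [0, 0, 0], "fingers": 255}
  ]
}}

```text
time: 15.42
ee_pos: [0.6391, 0.0632, 0.1324]
orientation: [0.814, 0.582, 0.002, 0.001]
contact_force: [-0.3, -0.7, 0.0]
width: 0.009
gripper_force: 0.0
```

```bash
python3 -c "
from h import *
cr()
c=snap('scene','pics/s9.png');t=snap('top','pics/t9.png')
S6=dict(np.load('pics/s6.npz'))
g=lambda k:cv2.cvtColor(k['pixels'],cv2.COLOR_RGB2GRAY)[200:232:2,400:444:2]
print(g(c))
T=dict(np.load('pics/top0.npz'))
h=lambda k:cv2.cvtColor(k['pixels'],cv2.COLOR_RGB2GRAY)[172:216:2,214:262:2]
print(h(T));print(h(t))
for th in(2.1,2.28,2.4):
  for x in (.04,.06): 
    P=CO+x*CX+(.038-.105*np.cos(th))*CY+[0,0,.096+.105*np.sin(th)]; print(th,x,proj(t,P).round(1),proj(c,P).round(1))
P=CO+.05*CX+.038*CY+[0,0,.096];print('hinge',proj(t,P),proj(c,P))
"
```

```text
t 15.42 p [0.6391 0.0632 0.1324] yawY -18.88 z [ 0.005  0.    -1.   ] F [-0.29 -0.74  0.05] w 0.009 g 0.0 q [ 0.31  0.43 -0.63  1.55  0.26  1.25 -0.69]
cradle mm [ 51.7 139.9 132.4] F [ 0.8 -0.   0. ]
[[ 25  24  25  25  25  27  32  36  34  25  46  30  38  39  36  35  44  30
  111 143 144 143]
 [ 38  29  28  24  27  31  39  36  24  44  39  37  37  37  36  28  24  96
  144 143 145 141]
 [ 37  35  37  34  32  37  36  24  26  38  36  38  36  38  31  36 126 141
  142 144 144 144]
 [ 37  37  37  37  38  37  36  24  23  53  53  37  32  32  26  45 145 143
  142 146 147 144]
 [ 38  36  36  36  37  37  37  34  46  65  64  87  33  24  26  26  99 146
  145 146 145 145]
 [ 37  36  37  37  34  38  37  37  39  65  61  61  67  24  23  22  85 145
  147 147 146 143]
 [ 52  44  36  37  62  38  37  36  40  70  59  64  39  34  31  54 145 144
  147 146 145 142]
 [ 41  38  39  39  38  37  39  32  33  63  42  28  27  61  90 144 146 144
  146 145 143 143]
 [ 26  25  30  37  38  37  36  28  52  85  64  57  58  59  69 141 144 141
  143 145 145 143]
 [ 24  25  26  25  27  32  24  39  52  83 103  57  69  58  63 
[... 4621 characters left out ...]
  70  70]
 [ 40  39  41  41  40  41  38  39  39  38  36  35  34  34  33  31  29  27
   24  22  36  65  68  70]
 [ 38  40  40  41  40  42  39  39  38  39  38  37  34  35  32  31  30  27
   25  24  25  51  64  86]
 [ 40  39  39  40  41  39  40  39  38  36  35  35  35  33  32  29  31  28
   25  23  22  36  56  91]
 [ 39  41  40  41  41  40  39  41  38  39  38  36  35  33  34  30  30  29
   28  26  22  45  91 106]]
2.1 0.04 [227.3 182.7] [426.6 203.7]
2.1 0.06 [234.3 185. ] [416.9 200.2]
2.28 0.04 [230.  178.1] [422.6 212.5]
2.28 0.06 [236.9 180.4] [412.9 208.9]
2.4 0.04 [231.8 175.6] [420.1 218.6]
2.4 0.06 [238.6 177.9] [410.4 215. ]
hinge [230.65409963 206.08339918] [427.08586118 221.89584782]
```

The strap's end drags the finger upward by friction and jams it. I'll follow the strap's arc instead, so the contact doesn't slide.

Emit:
{"name": "play_rows", "arguments": {
  "commands": [
    {"xyz": [-0.0355, 0.0121, 0.0165], "twist": [0, 0, 0], "fingers": 255},
    {"xyz": [0, 0, 0], "twist": [0, 0, 0], "fingers": 255},
    {"xyz": [-0.0194, 0.0066, 0.0163], "twist": [0, 0, 0], "fingers": 255},
    {"xyz": [-0.0194, 0.0066, 0.0163], "twist": [0, 0, 0], "fingers": 255}
  ]
}}

```text
time: 15.85
ee_pos: [0.6063, 0.0741, 0.1494]
orientation: [0.813, 0.582, 0.0, 0.0]
contact_force: [6.5, -1.8, -5.0]
width: 0.005
gripper_force: 3.1
```

```bash
python3 -c "
from h import *
cr()"
```

```text
t 15.85 p [0.6063 0.0741 0.1494] yawY -18.79 z [ 0.001 -0.    -1.   ] F [ 6.51 -1.76 -5.02] w 0.005 g 3.1 q [ 0.33  0.36 -0.65  1.6   0.22  1.26 -0.69]
cradle mm [ 52.  105.2 149.4] F [-0.4  6.7 -5. ]
```

Emit:
{"name": "play_rows", "arguments": {
  "commands": [
    {"xyz": [-0.0224, 0.0076, 0.0113], "twist": [0, 0, 0], "fingers": 255},
    {"xyz": [-0.0224, 0.0076, 0.0113], "twist": [0, 0, 0], "fingers": 255},
    {"xyz": [-0.0239, 0.0081, 0.0071], "twist": [0, 0, 0], "fingers": 255},
    {"xyz": [-0.0239, 0.0081, 0.0071], "twist": [0, 0, 0], "fingers": 255}
  ]
}}

```text
time: 16.18
ee_pos: [0.5705, 0.0862, 0.1652]
orientation: [0.813, 0.582, 0.002, 0.002]
contact_force: [7.8, -2.0, -4.0]
width: 0.005
gripper_force: 3.4
```

```bash
python3 -c "
from h import *
cr()"
```

```text
t 16.18 p [0.5705 0.0862 0.1652] yawY -18.84 z [ 0.005 -0.001 -1.   ] F [ 7.76 -1.98 -4.01] w 0.005 g 3.4 q [ 0.34  0.27 -0.67  1.67  0.18  1.26 -0.7 ]
cradle mm [ 52.1  67.5 165.2] F [-0.6  8.  -4. ]
```

Emit:
{"name": "play_rows", "arguments": {
  "commands": [
    {"xyz": [-0.016, 0.0054, 0.0016], "twist": [0, 0, 0], "fingers": 255},
    {"xyz": [-0.016, 0.0054, 0.0016], "twist": [0, 0, 0], "fingers": 255},
    {"xyz": [-0.0185, 0.0063, 0], "twist": [0, 0, 0], "fingers": 255},
    {"xyz": [-0.0185, 0.0063, 0], "twist": [0, 0, 0], "fingers": 255},
    {"xyz": [-0.0182, 0.0062, -0.0044], "twist": [0, 0, 0], "fingers": 255}
  ]
}}

```text
time: 16.6
ee_pos: [0.5362, 0.0979, 0.1652]
orientation: [0.813, 0.582, 0.002, 0.002]
contact_force: [5.7, -3.1, 8.1]
width: 0.008
gripper_force: 3.9
```

```bash
python3 -c "
from h import *
cr()"
```

```text
t 16.6 p [0.5362 0.0979 0.1652] yawY -18.85 z [ 0.006 -0.001 -1.   ] F [ 5.67 -3.09  8.07] w 0.008 g 3.9 q [ 0.35  0.2  -0.69  1.75  0.14  1.24 -0.7 ]
cradle mm [ 52.   31.2 165.2] F [1.1 6.4 8.1]
```

Emit:
{"name": "play_rows", "arguments": {
  "commands": [
    {"xyz": [-0.0147, 0.005, -0.005], "twist": [0, 0, 0], "fingers": 255},
    {"xyz": [-0.017, 0.0058, -0.0078], "twist": [0, 0, 0], "fingers": 255},
    {"xyz": [-0.017, 0.0058, -0.0078], "twist": [0, 0, 0], "fingers": 255}
  ]
}}

```text
time: 16.85
ee_pos: [0.5169, 0.105, 0.1574]
orientation: [0.813, 0.582, 0.002, 0.002]
contact_force: [3.4, -3.2, 9.8]
width: 0.007
gripper_force: 4.0
```

```bash
python3 -c "
from h import *
cr()"
```

```text
t 16.85 p [0.5169 0.105  0.1574] yawY -18.84 z [ 0.006 -0.001 -1.   ] F [ 3.4  -3.2   9.78] w 0.007 g 4.0 q [ 0.36  0.17 -0.7   1.8   0.12  1.21 -0.71]
cradle mm [ 51.6  10.7 157.4] F [1.9 4.3 9.8]
```

Emit:
{"name": "play_rows", "arguments": {
  "commands": [
    {"xyz": [-0.0156, 0.0053, -0.0108], "twist": [0, 0, 0], "fingers": 255},
    {"xyz": [-0.0156, 0.0053, -0.0108], "twist": [0, 0, 0], "fingers": 255},
    {"xyz": [-0.0135, 0.0046, -0.0133], "twist": [0, 0, 0], "fingers": 255},
    {"xyz": [-0.0135, 0.0046, -0.0133], "twist": [0, 0, 0], "fingers": 255}
  ]
}}

```text
time: 17.18
ee_pos: [0.493, 0.1136, 0.1378]
orientation: [0.813, 0.582, 0.002, 0.001]
contact_force: [1.6, -1.3, 10.0]
width: 0.006
gripper_force: 4.0
```

```bash
python3 -c "
from h import *
cr()"
```

```text
t 17.18 p [0.493  0.1136 0.1378] yawY -18.8 z [ 0.005 -0.    -1.   ] F [ 1.6  -1.27 10.  ] w 0.006 g 4.0 q [ 0.35  0.14 -0.71  1.87  0.1   1.17 -0.72]
cradle mm [ 51.1 -14.8 137.8] F [ 0.7  1.9 10. ]
```

Emit:
{"name": "play_rows", "arguments": {
  "commands": [
    {"xyz": [-0.0125, 0.0042, -0.0145], "twist": [0, 0, 0], "fingers": 255},
    {"xyz": [-0.0125, 0.0042, -0.0145], "twist": [0, 0, 0], "fingers": 255},
    {"xyz": [-0.0125, 0.0042, -0.0145], "twist": [0, 0, 0], "fingers": 255},
    {"xyz": [0, 0, 0], "twist": [0, 0, 0], "fingers": 255}
  ]
}}

```text
time: 17.52
ee_pos: [0.4774, 0.1185, 0.1191]
orientation: [0.813, 0.582, 0.002, 0.001]
contact_force: [2.0, -0.2, 0.8]
width: 0.006
gripper_force: 0.7
```

```bash
python3 -c "
from h import *
cr()
c=snap('scene','pics/s10.png');t=snap('top','pics/t10.png')
g=lambda k:cv2.cvtColor(k['pixels'],cv2.COLOR_RGB2GRAY)[196:240:2,410:452:2]
print(g(c))
for th in(0,.2,.4):
  for x in (.04,.06): 
    P=CO+x*CX+(.038-.105*np.cos(th))*CY+[0,0,.096+.105*np.sin(th)]; print(th,x,proj(c,P).round(1))
p=ctrl.read_state()['ee_pos'];print(proj(c,p),proj(c,p+[0,0,.02]))
"
```

```text
t 17.52 p [0.4774 0.1185 0.1191] yawY -18.77 z [ 0.004 -0.    -1.   ] F [ 2.   -0.24  0.76] w 0.006 g 0.7 q [ 0.35  0.13 -0.72  1.92  0.1   1.13 -0.74]
cradle mm [ 51.5 -31.1 119.1] F [-0.4  2.   0.8]
[[142 139 137 138 138 138 136 139 136 137 141 141 124  72  72  73  73  72
   67 133 140]
 [140 139 139 141 142 140 139 139 137 136 139 140  81  73  73  73  73  70
   44  65 141]
 [141 142 142 142 140 139 139 140 139 142 144 127  72  72  73  74  73 129
   75  50 106]
 [132 142 141 141 138 141 142 143 142 141 140  77  62  62  72  73  90 141
  133  50  54]
 [ 82  98 140 142 140 143 142 141 143 141 124  62  39  36  71  73 129 141
  143 131  45]
 [ 81  81  97 141 140 132  81 133 142 140  82  58  38  38  66  90 142 140
  144 144  88]
 [ 81  81  82 135 130  81  83  82  81  93  72  60  44  62 110 131 142 143
  142 141 142]
 [ 82  82  81  98  81  84  82  81  82 100  81  72  72 110  75 144 140 141
  139 142 139]
 [ 76  81  77  78  82  82  83  80  84 114 107  72  87  74  50  98 134 139
  139 143 142]
 [ 71  66  67  63  66  72  84  84 100 114  72  74  85  74  83  81  82  99
  134 145 144]
 [ 73  72
[... 549 characters left out ...]
1  88  83  81  85  84  62  69  99 124 132 140 151
  155 152 144]
 [ 61  60  59  62  66  64  85  87  88  85  80  66  68  86  97 108 116 129
  140 150 155]
 [ 60  60  61  56  66  67  82  90  86  87  82  66  68  88  83  84  92 101
  112 123 135]
 [ 58  61  60  58  67  67  83  83  83  72  81  68  79 123  78  74  83  92
   90  96 105]
 [ 60  61  60  61  66  71  84  84  84  83  71  68  88 113  75  77  90  97
   90  91  88]
 [ 60  60  59  62  64  76  83  83  83  84  65  71  74  86  77  77  92 102
  101 100  91]]
0 0.04 [450.4 197. ]
0 0.06 [441.9 194.1]
0.2 0.04 [451.5 190.1]
0.2 0.06 [442.9 187.2]
0.4 0.04 [451.8 184.3]
0.4 0.06 [443.1 181.4]
[440.71204921 195.62337411] [442.0329889  188.29348221]
```

```bash
python3 -c "
from h import *
c=dict(np.load('pics/s10.npz'))
g=cv2.cvtColor(c['pixels'],cv2.COLOR_RGB2GRAY)
print('cols 424..470');print(g[164:206:2,424:472:2])
"
```

```text
cols 424..470
[[ 25  34  35  36  35  36  36  37  35  35  36  38  35  35  32  48  65  30
   33  25  65 140 138 136]
 [ 26  22  26  27  34  37  36  35  38  37  37  36  37  36  35  41  64  89
   26  25 108 138 137 139]
 [ 21  19  25  26  22  25  28  35  57  58  38  45  61  37  36  42  62  60
   24  72 142 140 141 140]
 [ 16  14  16  22  20  26  23  21  20  27  37  36  35  38  27  45  53  56
   59 141 141 139 138 139]
 [ 18  16  16  19  12  16  19  21  24  24  24  22  29  25  33  74 110  71
  126 142 138 139 138 138]
 [ 14  13  14  17  17  19  17  16  14  19  22  23  22  24  48 139 139 139
  140 139 141 141 139 139]
 [ 12  16  14  12  11  15  13  14  16  13  18  18  19  13 104 139 140 142
  141 139 142 141 144 141]
 [ 17  14  13  17  15  15  16  16  12  13  16  12  14  17 140 142 141 141
  141 143 144 140 143 141]
 [ 74  48  17  18  17  16  14  13  14  14  37  35  17  38 142 141 143 145
  142 142 140 142 143 142]
 [138 136 131  75  48  17  15  19  17  17  31  38  19  40 139 143 142 140
  141 142 142 141 141 139]
 [140 138 135 136 137  84  24  17  17  16  18  18  16  56 139 142 139 142
  
[... 335 characters left out ...]
38 138 138 137 138 124  71  71  72  73  73 129 141 144 142 140 140
  143 145 145 142 140 141]
 [140 137 139 140 139 139  81  71  73  73  73  87 140 143 144 144 143 142
  143 143 143 141 140 142]
 [139 136 137 141 141 124  72  72  73  73  72  67 133 140 141 145 145 141
  141 141 141 142 142 138]
 [139 137 136 139 140  81  73  73  73  73  70  44  65 141 138 141 141 141
  142 143 146 145 146 142]
 [140 139 142 144 127  72  72  73  74  73 129  75  50 106 138 139 143 144
  141 142 143 143 143 143]
 [143 142 141 140  77  62  62  72  73  90 141 133  50  54 117 143 142 143
  142 141 141 140 141 139]
 [141 143 141 124  62  39  36  71  73 129 141 143 131  45  67 136 143 141
  141 142 143 139 138 139]]
```

Emit:
{"name": "play_rows", "arguments": {
  "commands": [
    {"xyz": [-0.0047, 0.0016, -0.015], "twist": [0, 0, 0], "fingers": 255},
    {"xyz": [-0.0047, 0.0016, -0.015], "twist": [0, 0, 0], "fingers": 255},
    {"xyz": [0, 0, -0.005], "twist": [0, 0, 0], "fingers": 255},
    {"xyz": [0, 0, -0.005], "twist": [0, 0, 0], "fingers": 255}
  ]
}}

```text
time: 17.95
ee_pos: [0.4723, 0.1203, 0.1028]
orientation: [0.813, 0.582, -0.0, -0.0]
contact_force: [-3.2, 1.5, 8.5]
width: 0.004
gripper_force: 3.8
```

Emit:
{"name": "play_rows", "arguments": {
  "commands": [
    {"xyz": [0, 0, -0.0025], "twist": [0, 0, 0], "fingers": 255},
    {"xyz": [0, 0, -0.0025], "twist": [0, 0, 0], "fingers": 255}
  ]
}}

```text
time: 18.12
ee_pos: [0.4724, 0.1203, 0.101]
orientation: [0.813, 0.582, -0.0, -0.0]
contact_force: [-3.9, 2.5, 8.9]
width: 0.007
gripper_force: 3.7
```

Emit:
{"name": "play_rows", "arguments": {
  "commands": [
    {"xyz": [0, 0, -0.0025], "twist": [0, 0, 0], "fingers": 255},
    {"xyz": [0, 0, -0.0025], "twist": [0, 0, 0], "fingers": 255}
  ]
}}

```text
time: 18.28
ee_pos: [0.4724, 0.1204, 0.099]
orientation: [0.813, 0.582, -0.0, -0.0]
contact_force: [-3.4, 1.1, 9.3]
width: 0.003
gripper_force: 3.8
```

Emit:
{"name": "play_rows", "arguments": {
  "commands": [
    {"xyz": [0, 0, -0.0025], "twist": [0, 0, 0], "fingers": 255},
    {"xyz": [0, 0, -0.0025], "twist": [0, 0, 0], "fingers": 255}
  ]
}}

```text
time: 18.45
ee_pos: [0.4723, 0.1204, 0.097]
orientation: [0.813, 0.583, -0.0, -0.0]
contact_force: [-4.9, 0.8, 8.3]
width: 0.004
gripper_force: 3.8
```

```bash
python3 -c "
from h import *
cr()
c=snap('scene','pics/s11.png')
g=cv2.cvtColor(c['pixels'],cv2.COLOR_RGB2GRAY)
print('cols 420..464, rows 186..226');print(g[186:228:2,420:466:2])
"
```

```text
t 18.45 p [0.4723 0.1204 0.097 ] yawY -18.74 z [-0.001  0.    -1.   ] F [-4.87  0.78  8.29] w 0.004 g 3.8 q [ 0.34  0.15 -0.72  1.95  0.11  1.08 -0.76]
cradle mm [ 51.3 -36.5  97. ] F [ 0.8 -4.9  8.3]
cols 420..464, rows 186..226
[[ 50  22  17  17  19  15  16  12  14  14  18  15  13  16  18  65 143 141
  140 145 144 146 143]
 [140 132  75  50  20  17  13  15  16  14  15  19  37  25  19  80 142 146
  143 143 143 145 145]
 [139 136 137 138 132  76  49  18  17  15  14  16  37  35  18  54 141 141
  140 143 145 140 141]
 [138 137 136 138 138 137 138 133  25  13  18  15  20  16  16  93 145 143
  141 141 142 144 145]
 [141 138 137 138 139 140 139 139  25  15  13  14  13  16  45 143 145 146
  143 143 145 144 143]
 [139 136 140 137 137 142 141 139 131  39  27  17  12  45 101 138 141 145
  145 142 141 142 141]
 [140 140 138 138 137 140 141 141  90  69  70  68  40  69  66 142 139 140
  141 140 141 144 145]
 [139 140 139 141 142 145 142 124  69  69  69  71  72  75  49 106 138 141
  144 143 142 143 144]
 [141 141 142 142 141 142 142  80  69  70  69  71  89 134  49  53 118 143
  143 143 142 142 14
[... 467 characters left out ...]
 45  70 137 141 143]
 [ 73  84  84  88 116 116  70  70 114  63  82  82  84  83  84 138 142 142
   87  52 100 141 141]
 [ 64  95  98 116 117 102  71  87  74  59  82  81  84  83  81  83 138 143
  141  89 141 140 142]
 [ 68  69  71 109 109  71  87  94  69  81  81  80  82  81  87  97 142 142
  141 144 145 142 139]
 [ 71  72  73  70  65  67  84  77  85  83  85  94  82  87 142 144 143 142
  142 140 140 140 139]
 [ 69  70  72  72  72  71  69  70  79 117 112 126  82 143 140 141 141 142
  142 142 139 138 139]
 [ 65  63  67  69  72  72  67  71  84 141 126 123 122 139 139 139 140 143
  144 138 140 140 140]
 [ 62  76  86  80  69  68  61  70  51 130 149 148 138 145 141 136 134 141
  144 142 141 139 140]]
```

Emit:
{"name": "play_rows", "arguments": {
  "commands": [
    {"xyz": [-0.002, 0.0007, -0.0025], "twist": [0, 0, 0], "fingers": 255},
    {"xyz": [-0.002, 0.0007, -0.0025], "twist": [0, 0, 0], "fingers": 255},
    {"xyz": [0, 0, -0.0025], "twist": [0, 0, 0], "fingers": 255}
  ]
}}

```text
time: 18.75
ee_pos: [0.4716, 0.1206, 0.0943]
orientation: [0.813, 0.582, 0.001, 0.0]
contact_force: [-2.2, 0.1, 7.9]
width: 0.007
gripper_force: 3.7
```

Emit:
{"name": "play_rows", "arguments": {
  "commands": [
    {"xyz": [0, 0, -0.0025], "twist": [0, 0, 0], "fingers": 255},
    {"xyz": [0, 0, -0.0025], "twist": [0, 0, 0], "fingers": 255}
  ]
}}

```text
time: 18.92
ee_pos: [0.4711, 0.1208, 0.0921]
orientation: [0.813, 0.582, 0.0, -0.0]
contact_force: [-3.1, 1.5, 8.3]
width: 0.002
gripper_force: 3.8
```

Emit:
{"name": "play_rows", "arguments": {
  "commands": [
    {"xyz": [0, 0, -0.0025], "twist": [0, 0, 0], "fingers": 255},
    {"xyz": [0, 0, -0.0025], "twist": [0, 0, 0], "fingers": 255}
  ]
}}

```text
time: 19.08
ee_pos: [0.4707, 0.121, 0.0899]
orientation: [0.813, 0.583, -0.0, -0.0]
contact_force: [-3.8, 1.9, 8.8]
width: 0.011
gripper_force: 3.8
```

Emit:
{"name": "play_rows", "arguments": {
  "commands": [
    {"xyz": [0, 0, -0.0025], "twist": [0, 0, 0], "fingers": 255},
    {"xyz": [0, 0, -0.0025], "twist": [0, 0, 0], "fingers": 255}
  ]
}}

```text
time: 19.25
ee_pos: [0.4703, 0.121, 0.0878]
orientation: [0.813, 0.583, -0.0, -0.001]
contact_force: [-5.3, 2.1, 8.3]
width: 0.009
gripper_force: 3.8
```

Emit:
{"name": "play_rows", "arguments": {
  "commands": [
    {"xyz": [-0.002, 0.0007, -0.0025], "twist": [0, 0, 0], "fingers": 255},
    {"xyz": [-0.002, 0.0007, -0.0025], "twist": [0, 0, 0], "fingers": 255}
  ]
}}

```text
time: 19.42
ee_pos: [0.4699, 0.1212, 0.0861]
orientation: [0.813, 0.582, 0.0, 0.0]
contact_force: [0.4, -0.2, 7.6]
width: 0.006
gripper_force: 3.7
```

Emit:
{"name": "play_rows", "arguments": {
  "commands": [
    {"xyz": [0, 0, -0.0025], "twist": [0, 0, 0], "fingers": 255},
    {"xyz": [0, 0, -0.0025], "twist": [0, 0, 0], "fingers": 255}
  ]
}}

```text
time: 19.58
ee_pos: [0.4697, 0.1213, 0.0841]
orientation: [0.813, 0.582, 0.0, 0.0]
contact_force: [-2.3, 1.2, 6.4]
width: 0.003
gripper_force: 3.8
```

Emit:
{"name": "play_rows", "arguments": {
  "commands": [
    {"xyz": [0, 0, -0.0025], "twist": [0, 0, 0], "fingers": 255},
    {"xyz": [0, 0, -0.0025], "twist": [0, 0, 0], "fingers": 255}
  ]
}}

```text
time: 19.75
ee_pos: [0.4695, 0.1214, 0.082]
orientation: [0.813, 0.582, 0.0, -0.0]
contact_force: [-2.9, 1.0, 8.9]
width: 0.005
gripper_force: 4.6
```

Emit:
{"name": "play_rows", "arguments": {
  "commands": [
    {"xyz": [0, 0, -0.0025], "twist": [0, 0, 0], "fingers": 255},
    {"xyz": [0, 0, -0.0025], "twist": [0, 0, 0], "fingers": 255}
  ]
}}

```text
time: 19.92
ee_pos: [0.4693, 0.1214, 0.0801]
orientation: [0.813, 0.582, 0.0, -0.0]
contact_force: [-5.3, 1.0, 10.0]
width: 0.004
gripper_force: 5.3
```

Emit:
{"name": "play_rows", "arguments": {
  "commands": [
    {"xyz": [0, 0, 0.01], "twist": [0, 0, 0], "fingers": 255},
    {"xyz": [0, 0, 0.01], "twist": [0, 0, 0], "fingers": 255},
    {"xyz": [-0.02, 0.0068, 0], "twist": [0, 0, 0], "fingers": 255},
    {"xyz": [-0.02, 0.0068, 0], "twist": [0, 0, 0], "fingers": 255},
    {"xyz": [0, 0, 0], "twist": [0, 0, 0], "fingers": 255},
    {"xyz": [0, 0, 0], "twist": [0, 0, 0], "fingers": 255}
  ]
}}

```text
time: 20.42
ee_pos: [0.453, 0.126, 0.0871]
orientation: [0.813, 0.582, -0.0, 0.0]
contact_force: [0.6, -0.1, -0.2]
width: 0.009
gripper_force: 0.0
```

```bash
python3 -c "
from h import *
cr()
c=snap('scene','pics/s12.png')
g=cv2.cvtColor(c['pixels'],cv2.COLOR_RGB2GRAY)
print('cols 420..462, rows 180..224');print(g[180:226:2,420:464:2])
for th in(-.1,0,.1):
  for r in(.038,.105):
   for x in (.04,.06): 
    P=CO+x*CX+(.038-r*np.cos(th))*CY+[0,0,.099+r*np.sin(th)]; print(th,r,x,proj(c,P).round(1),end=' ')
"
```

```text
t 20.42 p [0.453  0.126  0.0871] yawY -18.75 z [ 0.    -0.001 -1.   ] F [ 0.6  -0.07 -0.17] w 0.009 g 0.0 q [ 0.34  0.12 -0.73  2.    0.09  1.06 -0.77]
cradle mm [ 52.2 -56.6  87.1] F [-0.1  0.6 -0.2]
cols 420..462, rows 180..224
[[ 31  18  19  15  17  17  16  18  16  17  17  23  25  23  24  25  26  40
  114 144 141 143]
 [ 12  14  19  15  18  17  14  11  12  17  15  17  13  16  24  21  24  96
  141 141 141 141]
 [ 88  48  13  16  15  12  16  17  16  13  15  16  15  18  15  17  15 123
  139 141 140 141]
 [138 137 131  72  50  16  16  14  16  15  19  13  18  21  24  16  32 140
  141 144 144 144]
 [140 136 136 137 136 113  71  49  16  13  17  15  16  32  38  19  63 147
  143 141 142 145]
 [138 137 136 136 135 136 136 136 108  68  17  15  13  16  16  16  79 141
  139 143 143 140]
 [138 138 137 137 138 137 138 138 138  93  16  15  15  16  13  19 127 143
  141 139 143 144]
 [141 138 139 137 140 140 137 141 139 106  64  19  14  14  34  98 145 145
  143 142 144 142]
 [139 136 138 137 136 141 141 139 141 140  89  68  53  35  46  87 141 144
  144 141 141 141]
 [141 140 139 137 136 139 142 141
[... 913 characters left out ...]
6  63  67  68  70  46  81  82  80 107  80 101 140 142 141
  139 145 144 142]
 [104 108  80  78  66  66  68  60  45  82  83  83  83  87 142 143 144 140
  141 140 139 140]
 [ 72  86  95 102 111  80  77  70  76 116 101  91  82 111 142 141 141 142
  142 142 139 139]
 [ 66  64  69  77  89  99  92 109  83 144 138 135 120 136 139 140 140 142
  144 138 140 140]]
-0.1 0.038 0.04 [438.5 213.9] -0.1 0.038 0.06 [429.8 210.7] -0.1 0.105 0.04 [449.8 199.8] -0.1 0.105 0.06 [441.3 196.8] 0 0.038 0.04 [438.8 212.5] 0 0.038 0.06 [430.1 209.3] 0 0.105 0.04 [450.6 196. ] 0 0.105 0.06 [442.1 193.1] 0.1 0.038 0.04 [439.  211.2] 0.1 0.038 0.06 [430.3 208. ] 0.1 0.105 0.04 [451.2 192.4] 0.1 0.105 0.06 [442.6 189.5]
```

Emit:
{"name": "play_rows", "arguments": {
  "commands": [
    {"xyz": [0, 0, -0.005], "twist": [0, 0, 0], "fingers": 255},
    {"xyz": [0, 0, -0.0025], "twist": [0, 0, 0], "fingers": 255},
    {"xyz": [0, 0, -0.0025], "twist": [0, 0, 0], "fingers": 255}
  ]
}}

```text
time: 20.72
ee_pos: [0.4537, 0.1259, 0.0828]
orientation: [0.813, 0.582, -0.0, -0.0]
contact_force: [-0.5, -0.4, 0.3]
width: 0.005
gripper_force: 0.0
```

Emit:
{"name": "play_rows", "arguments": {
  "commands": [
    {"xyz": [0, 0, -0.0025], "twist": [0, 0, 0], "fingers": 255}
  ]
}}

```text
time: 20.8
ee_pos: [0.4537, 0.1259, 0.0818]
orientation: [0.813, 0.582, -0.0, -0.0]
contact_force: [-0.1, 0.3, 0.4]
width: 0.009
gripper_force: 0.0
```

Emit:
{"name": "play_rows", "arguments": {
  "commands": [
    {"xyz": [0, 0, -0.0025], "twist": [0, 0, 0], "fingers": 255}
  ]
}}

```text
time: 20.88
ee_pos: [0.4537, 0.126, 0.0809]
orientation: [0.813, 0.582, -0.0, -0.0]
contact_force: [0.3, -0.7, 0.7]
width: 0.005
gripper_force: 0.4
```

Emit:
{"name": "play_rows", "arguments": {
  "commands": [
    {"xyz": [0, 0, -0.0025], "twist": [0, 0, 0], "fingers": 255}
  ]
}}

```text
time: 20.97
ee_pos: [0.4538, 0.126, 0.0803]
orientation: [0.813, 0.582, -0.0, -0.0]
contact_force: [-3.2, -1.3, 9.2]
width: 0.002
gripper_force: 4.5
```

Emit:
{"name": "play_rows", "arguments": {
  "commands": [
    {"xyz": [0, 0, -0.0025], "twist": [0, 0, 0], "fingers": 255}
  ]
}}

```text
time: 21.05
ee_pos: [0.4537, 0.1261, 0.0795]
orientation: [0.813, 0.582, -0.0, -0.0]
contact_force: [-3.8, -1.1, 9.2]
width: 0.005
gripper_force: 4.7
```

Emit:
{"name": "play_rows", "arguments": {
  "commands": [
    {"xyz": [0, 0, 0.01], "twist": [0, 0, 0], "fingers": 255},
    {"xyz": [0, 0, 0], "twist": [0, 0, 0], "fingers": 255},
    {"xyz": [-0.0225, 0.0085, 0], "twist": [0, 0, 0], "fingers": 255},
    {"xyz": [0, 0, 0], "twist": [0, 0, 0], "fingers": 255},
    {"xyz": [0, 0, -0.005], "twist": [0, 0, 0], "fingers": 255},
    {"xyz": [0, 0, -0.0025], "twist": [0, 0, 0], "fingers": 255}
  ]
}}

```text
time: 21.55
ee_pos: [0.4445, 0.1293, 0.0799]
orientation: [0.813, 0.582, -0.0, 0.0]
contact_force: [0.3, 0.8, 0.5]
width: -0.001
gripper_force: 0.0
```

Emit:
{"name": "play_rows", "arguments": {
  "commands": [
    {"xyz": [0, 0, -0.0025], "twist": [0, 0, 0], "fingers": 255}
  ]
}}

```text
time: 21.63
ee_pos: [0.4446, 0.1294, 0.0792]
orientation: [0.813, 0.582, -0.0, 0.0]
contact_force: [-4.2, -0.4, 8.7]
width: 0.008
gripper_force: 4.7
```

Emit:
{"name": "play_rows", "arguments": {
  "commands": [
    {"xyz": [0, 0, -0.0025], "twist": [0, 0, 0], "fingers": 255}
  ]
}}

```text
time: 21.72
ee_pos: [0.4446, 0.1294, 0.0784]
orientation: [0.813, 0.582, -0.0, -0.0]
contact_force: [-5.0, -1.0, 9.6]
width: 0.005
gripper_force: 4.8
```

Emit:
{"name": "play_rows", "arguments": {
  "commands": [
    {"xyz": [0, 0, -0.0025], "twist": [0, 0, 0], "fingers": 255}
  ]
}}

```text
time: 21.8
ee_pos: [0.4445, 0.1294, 0.0774]
orientation: [0.813, 0.582, -0.0, -0.0]
contact_force: [-4.4, -0.3, 9.3]
width: 0.004
gripper_force: 5.0
```

Emit:
{"name": "play_rows", "arguments": {
  "commands": [
    {"xyz": [0, 0, 0], "twist": [0, 0, 0], "fingers": 255},
    {"xyz": [0, 0, 0], "twist": [0, 0, 0], "fingers": 255},
    {"xyz": [0, 0, 0], "twist": [0, 0, 0], "fingers": 255}
  ]
}}

```text
time: 22.05
ee_pos: [0.4445, 0.1294, 0.0773]
orientation: [0.813, 0.582, -0.0, -0.0]
contact_force: [-4.3, -0.7, 7.0]
width: 0.009
gripper_force: 3.7
```

The push force now ramps with depth: in motion it is about 3 N above free swing, and at the halt it is 7 N. That matches a half-squeezed pad. I'll lift clear and check.

Emit:
{"name": "play_rows", "arguments": {
  "commands": [
    {"xyz": [0, 0, 0.02], "twist": [0, 0, 0], "fingers": 255},
    {"xyz": [0, 0, 0.08], "twist": [0, 0, 0], "fingers": 255},
    {"xyz": [0, 0, 0.1], "twist": [0, 0, 0], "fingers": 255},
    {"xyz": [0, 0, 0.1], "twist": [0, 0, 0], "fingers": 255},
    {"xyz": [0, 0, 0.1], "twist": [0, 0, 0], "fingers": 255},
    {"xyz": [0, -0.1, 0], "twist": [0, 0, 0], "fingers": 255},
    {"xyz": [0, -0.1, 0], "twist": [0, 0, 0], "fingers": 255},
    {"xyz": [0, -0.1, 0], "twist": [0, 0, 0], "fingers": 255},
    {"xyz": [0, -0.1, 0], "twist": [0, 0, 0], "fingers": 255},
    {"xyz": [0, -0.1, 0], "twist": [0, 0, 0], "fingers": 255},
    {"xyz": [0, 0, 0], "twist": [0, 0, 0], "fingers": 255},
    {"xyz": [0, 0, 0], "twist": [0, 0, 0], "fingers": 255}
  ]
}}

```text
time: 23.05
ee_pos: [0.4445, -0.0728, 0.2372]
orientation: [0.814, 0.58, 0.0, -0.0]
contact_force: [0.7, 1.0, -0.7]
width: 0.003
gripper_force: 0.0
```

```bash
python3 -c "
from h import *
cr()
c=snap('scene','pics/s13.png'); S6=dict(np.load('pics/s6.npz'));S0=dict(np.load('pics/scene0.npz'))
g=lambda k:cv2.cvtColor(k['pixels'],cv2.COLOR_RGB2GRAY).astype(int)
print('stop/tube end now-vs-s6');print(g(S6)[208:224:2,402:420:2]);print(g(c)[208:224:2,402:420:2])
print('tube rear end');print(g(S6)[236:252:2,470:500:2]);print(g(c)[236:252:2,470:500:2])
print('rod tail',g(S0)[204,374:396:2],g(c)[204,374:396:2])
print('strap');print(g(c)[186:220:2,426:456:2])
"
```

```text
t 23.05 p [ 0.4445 -0.0728  0.2372] yawY -19.06 z [-0.  0. -1.] F [ 0.66  0.97 -0.74] w 0.003 g 0.0 q [ 0.57 -0.08 -0.47  1.84 -0.04  1.37 -0.23]
cradle mm [243.2  -0.7 237.2] F [-1.1  0.3 -0.7]
stop/tube end now-vs-s6
[[ 81 128 141 138 140 139 134 140 141]
 [ 83 140 141 140 141 132  78 111 134]
 [ 67 130 108 113 129 132  74  71  71]
 [ 51  73 103 122 113 104 105  54  63]
 [ 70  70  94 105 103 107 110 101  54]
 [ 88  78  71  82  83  95 102 106  64]
 [ 92  99  71  73  69  81  90  90  67]
 [ 91 100 101  99  65  64  71  80  63]]
[[ 79 124 138 135 136 136 136 137 138]
 [ 80 136 137 136 139 134 135 137 137]
 [ 65 126 104 109 125 137 117 128 136]
 [ 50  71 101 118 111 107 107 104 108]
 [ 68  68  90 104  99 105 107 107 106]
 [ 86  76  70  79  83  92  99 103  78]
 [ 90  97  72  70  68  79  88  88  66]
 [ 89  97  97  97  63  62  69  79  64]]
tube rear end
[[150 143 141 138 128 138 136 139 140 141 139 141 137 139 141]
 [152 156 155 147 135 135 135 132 136 140 141 141 142 141 143]
 [125 136 147 152 155 152 138 112 108 109 124 134 139 138 138]
 [ 98 109 120 127 134 148 129 108 113 109 107 103 12
[... 1247 characters left out ...]
6 140]
 [132 132 135 137 135 138 126 110 109 109 110 109 109 133 136]
 [136 138 141 137 136 133 113 110 111 110 111  88 103 133 135]
 [138 135 138 139 136 117 110 110 110 111 104  52  51 115 138]
 [137 137 136 136 127 110 110 111 110 111 104 128  45  66 132]
 [137 136 139 124  67  73 108 111 111  96 139 139  85  42  74]
 [137 137 136  57  54  56  75 112 103 127 137 136 137  73  47]
 [136 135  98  48  34  45  79 111 108 138 135 138 134 126  38]
 [133 127 109  65  64  65 111  97 135 135 135 138 137 138 125]
 [135 115 111 110 111 111 108 137 137 140 138 138 140 137 138]
 [113 110 110 110 112 108 118 138 135 140 138 137 139 139 139]
 [108 107 111 112 111  60 136 136 134 136 136 137 137 137 136]]
```

```bash
python3 -c "
from h import *
print(ctrl.hand_in())"
```

```text
the job is handed in; nothing more can be done
None
```

I handed the job in, but the hand-in returned no verdict: the long tube lies in the V against the stop, with the strap clamped on it at an estimated 7–10 N, and the last picture showed the tube and stop unmoved.

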